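# Put the pill organiser away in the lidded vanity chest

## Task

Put the white pill organiser away in the bamboo vanity chest: raise the chest's lid until its folding stay locks straight and holds the lid up by itself, then lay the organiser gently flat on the chest floor, lids up. Then push the knee of the stay in towards the hinge to break it and let the lid down, without slamming, until it is fully shut. Leave the glasses on the tray and the other toiletries standing where they are.

Things in the scene. Friction and masses are not known exactly. Their poses are not given: they have to be found in the camera images.
- chest: Fixed low bamboo box, 210 deep (x) x 250 wide (y) x 75 high to the rim, walls and floor 8 thick, open inside under the lid. Origin: centre of its underside on the ledge; x points to the back (hinge side), y to its left, z up; the front (finger lip) faces -x, which is turned towards the tray, to the robot's left. Inside: x -97..97, y -117..117, floor at z = 8.
- lid (a joint): Angle (rad) of the chest's lid about its back edge: 0 shut (flat on the rim), grows as the front rises; 1.40 is as far as the stay lets it go. The lid is 10 thick, 0.45 to 0.65 kg; soft-close hinge (0.7 N m s/rad): left alone and not locked it sinks shut by itself in a few seconds. Lifting it slowly at the lip takes 3 to 6 N.
- knee (a joint): Angle (rad) of the knee of the stay: two flat chrome bars (106 lower, 79 upper, upper end on the lid) inside the chest's +y wall (the end away from the robot). 0 folded (lid shut), 2.94 dead straight, 3.11 locked past straight on its stop; a light spring snaps it there when the lid is raised all the way. Pushing the knee (about 1.5 N) frees it; let go above 2.3 it may spring back; pushed to below 1.8 the lid sinks shut by itself.
- lid_hinge (a point): Middle of the lid's hinge line, on the back top edge of the chest: 105 behind its origin (+x), 75 up. The hinge line is parallel to the chest's y.
- lid_lip (a point): Middle of the lower front edge of the lid's finger lip: a tongue 100 wide, 10 thick, that stands 24 out beyond the chest's front wall; 234 from the hinge line; its underside is 75 above the ledge when shut, with free space below. Moves with the lid.
- knee_peg (a point): Centre of the red thumb peg on the stay's knee: round, 13 thick, 30 long, parallel to the chest's y, at chest y = 89. Moves with the knee on a 106 circle about stay_foot. Lid shut: chest x 61, z 50 (inside). Locked: about chest x 20, z 139, free above the rim; press it there backwards and down (+x, -z in the chest frame) to break the knee.
- stay_foot (a point): The fixed lower pivot axis of the stay, at the peg's y: chest x -45, y 89, z 55.
- organiser: White plastic seven-day pill organiser with closed flip-top lids, rigid, 154 long (x) x 34 wide (y) x 26 high, 0.08 to 0.17 kg. Origin: centre of its underside; z up. Starts on the tray.
- tray: Fixed bamboo tray 260 (x) x 220 (y), rim 20 high and 6 thick, floor 6 thick. Origin: centre of its underside.
- glass_a: Small soju glass, 48 wide at the rim, 62 high, standing on the tray. Origin: centre of its underside.
- glass_b: Second soju glass, same as the first, on the tray.
- cup: White ceramic toothbrush cup, 74 wide, 98 high, with two brushes up to 175, far behind. Origin: centre of its underside.
- dish: Chrome soap dish with a bar of soap, 85 x 120 x 38, at one side. Origin: centre of its underside.
- pump: Tan lotion bottle with a white pump, 62 wide, 170 high, far behind. Origin: centre of its underside.
- jar: Amber cream jar with a white cap, 66 wide, 50 high, at the other side. Origin: centre of its underside.
There are look-alikes about, which are no part of the job. Leave any green or red look-alike of the jar alone.

How it is judged:
By the outcome, as a careful person would: the job done as asked, in the order asked, and still so for the second after the job is handed in, with the robot touching nothing.
It also fails if it takes over 64 s, if anything falls off the work surface, if the arm or the gripper's body presses on something with over 40 N, if the wrist force passes 120 N, or if a joint passes its speed limit or range.

## Robot

A 6-joint arm with a two-finger parallel gripper is mounted at the origin on the work surface. World frame = base frame: x ahead of the robot, y to its left, z up, the work surface at z = 0. Lengths are in m, angles in rad, forces in N, time in s.
With the tool pointing down it reaches from about 0.15 to 0.775 m from the base axis. Payload 6.1 kg.
Tool frame: the origin (TCP) lies midway between the tips of the shut fingers; the grasp point (between the pads) lies 19 mm behind it; z points along the fingers, y is the direction in which the jaws open and shut (so a half turn about z gives the same grasp; the last joint's range is limited). The gripper opens to 85 mm and grips with 20 to 120 N. Pads are 22 mm wide; open, the fingers measure 114 mm over their backs; the gripper's body (76 mm by 85 mm) begins 54 mm behind the grasp point. The pads swing forward as they close: fully open they stand 13 mm farther back than shut.
Start: joints at [-1.198, 0.126, -0.04, 1.405, 0, 1.571], TCP at [0.191, -0.489, 0.231] pointing down, gripper open.
Joint ranges: [-2.72, 2.72], [-0.95, 1.95], [-1.27, 1.35], [-1.78, 2.02], [-1.46, 1.47], [-3.14, 3.14]. Speed limits (rad/s): [2.39, 2.39, 3.01, 3.14, 3.14, 3.14].

## Interface

Orientations are given as a 3x3 rotation matrix whose columns are the frame's x, y, z axes.
In Python, from plant import * gives the robot as it stands.
- The arm moves only by the tool move_arm, never from a script. Its argument "commands" is text: rows parted by semicolons, each of 7 numbers parted by spaces: the shift along the world's x, y, z in mm, then the turn, a rotation vector about the world's x, y, z in degrees, then the opening, from 0 (shut) to 1 (fully open). A call has 1 to 8 rows; each row shifts and turns the commanded pose from where the row before left it; what a row does not reach is not made up. A row lasts 1/10 s, in which the tool goes at most 50 mm and 8.59 degrees, less where a joint would pass 70% of its speed; a pose out of reach is approached as far as the arm can. A call with a gripper value outside its range is refused whole. The fingers move at their own pace and stop on an object; "grip_force" is the grip in N (left out, the last holds). Time passes only in rows, so rows that do not move let the fingers close. It gives the time, the measured TCP pose, the force and the opening at its end, in the units of the state.
- get_state(): the state, without advancing time (a new reading comes with each control period).
- capture(name): name is "scene" or "top"; returns a dict with "image" (420x560x3 uint8, blue, green, red), "fov_y" (degrees; the focal length in pixels is half the picture's height over the tangent of half this angle, whatever the lens; pixels are square), "cx", "cy" (the principal point, pixels), "rvec" (rotation vector, rad) and "tvec" (3), from world to camera coordinates, as OpenCV has them. Camera axes: x right, y down, z forward; pixel columns grow to the right and rows downward; lengths in m; the calibration is good to about 2 mm. A picture is of the moment at which its call begins. There is no depth.
- hand_in(): hands the job in, once; it reports no verdict.
The state is a dict: "time_s": time; "joint_positions": joint angles; "dq": joint speeds; "joint_torque": joint torques, N m; "tcp_pos": TCP position; "ee_rot": TCP orientation; "wrist_force": force on the tool from outside, world axes, zero at the start; "ft_torque": the same for the moment, N m; "gripper_width": finger opening in m.
Only numpy, scipy, OpenCV 4.12 (cv2) and the standard library are available. Lean on these libraries where they do the work, as an engineer would, in place of code of your own. Each camera call takes 0.05 s, during which the arm holds its last target.

## Working session

There is one attempt and no reset: what is moved stays moved. The work goes in short steps, Python scripts to look and compute and a tool call to move; the robot and the scene stay as the last step left them, time stands still between calls to the robot, and variables do not carry over. Pictures are saved under pics/ and viewed, and the job is handed in when it is done.

Besides the shell and the picture viewer there is one more tool, called as name(argument=value, ...), one argument or row to a line, values as JSON. move_arm: Moves the arm, as the interface text tells. Its arguments: {"type":"object","properties":{"commands":{"type":"string"},"grip_force":{"type":"number"}},"required":["commands"]}

```bash
ls; mkdir -p pics; python3 - <<'E'
from plant import *
import cv2,numpy as np
for n in ["scene","top"]:
    c=capture(n); cv2.imwrite(f"pics/{n}0.png",c["image"])
    print(n,c["fov_y"],c["cx"],c["cy"],c["rvec"],c["tvec"])
    R=cv2.Rodrigues(np.array(c["rvec"],float))[0]; print(-R.T@np.array(c["tvec"]).ravel())
s=get_state();print(s)
E
```

```text
pics
scene 55.704590890246266 279.98284890845713 203.9831783906375 [ 1.65320291  1.87767643 -0.7880831 ] [ 0.14701527 -0.36412034  1.65714305]
[1.44572533 0.03481645 0.89943664]
top 42.0621459536802 276.74360508263067 200.95237369660623 [ 2.1613294  -2.13432038  0.16673766] [-0.07570338  0.62347279  1.62907341]
[ 0.37745809 -0.05753725  1.70368552]
{'time_s': 0.1, 'joint_positions': array([-1.19800002e+00,  1.26331102e-01, -4.04568125e-02,  1.40541371e+00,
       -1.58289100e-05,  1.57078747e+00]), 'dq': array([ 0.00077932, -0.0017501 ,  0.00168686,  0.00162588, -0.00203149,
       -0.00064686]), 'joint_torque': array([ 9.23310399e-04, -4.36903739e+01,  3.53606379e+01,  1.37399658e-02,
        9.38308904e-05, -4.68650398e-06]), 'tcp_pos': array([ 0.1910835 , -0.48861293,  0.23062334]), 'ee_rot': array([[ 9.31309278e-01,  3.64228982e-01, -5.26579589e-04],
       [ 3.64229362e-01, -9.31308367e-01,  1.30300320e-03],
       [-1.58164469e-05, -1.40529472e-03, -9.99999012e-01]]), 'wrist_force': array([0.01610516, 0.45525979, 0.31719362]), 'ft_torque': array([-0.05525179,  0.04476457,  0.01873874]), 'gripper_width': 0.08537544060525264}
```

View pics/scene0.png

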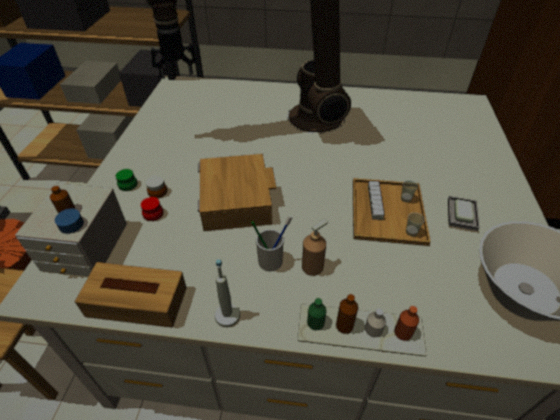

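View pics/top0.png

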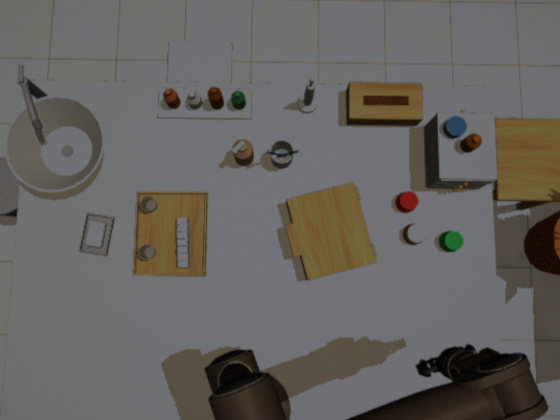

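The scene view shows the chest at about (235,190) and the tray at (390,210). The top view shows the chest at (330,232), the tray at (171,234) and the organiser at (182,243). Next I'll enlarge these areas.

```bash
python3 - <<'E'
import cv2,numpy as np
def crop(n,x0,y0,x1,y1,k,o):
    im=cv2.imread(n)[y0:y1,x0:x1]; im=cv2.resize(im,None,fx=k,fy=k,interpolation=cv2.INTER_CUBIC)
    im=cv2.convertScaleAbs(im,alpha=1.5)
    for i in range(x0,x1):
        if i%10==0: cv2.line(im,((i-x0)*k,0),((i-x0)*k,12 if i%50 else 25),(0,0,255),1); 
        if i%20==0: cv2.putText(im,str(i),((i-x0)*k,35),0,.4,(0,0,255),1)
    for i in range(y0,y1):
        if i%10==0: cv2.line(im,(0,(i-y0)*k),(12 if i%50 else 25,(i-y0)*k),(0,0,255),1); 
        if i%20==0: cv2.putText(im,str(i),(14,(i-y0)*k),0,.4,(0,0,255),1)
    cv2.imwrite(o,im)
crop("pics/top0.png",270,170,390,290,5,"pics/t_chest.png")
crop("pics/top0.png",120,180,220,280,6,"pics/t_tray.png")
crop("pics/scene0.png",180,140,300,240,6,"pics/s_chest.png")
crop("pics/scene0.png",340,165,440,250,6,"pics/s_tray.png")
E
```

```text
(no output)
```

View pics/t_chest.png

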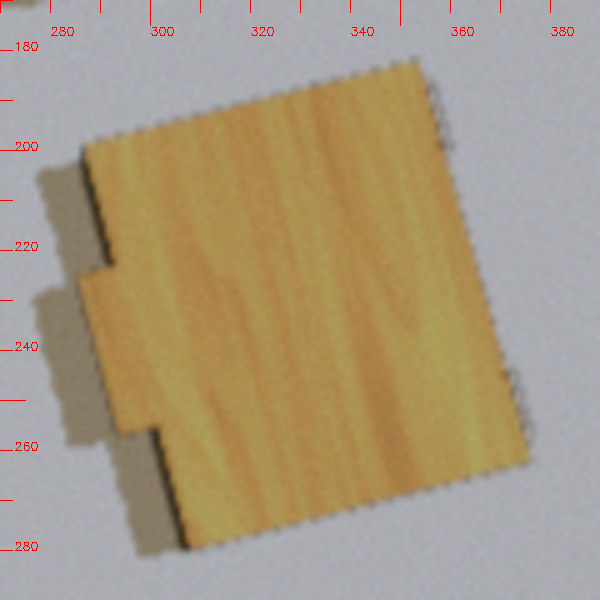

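View pics/t_tray.png

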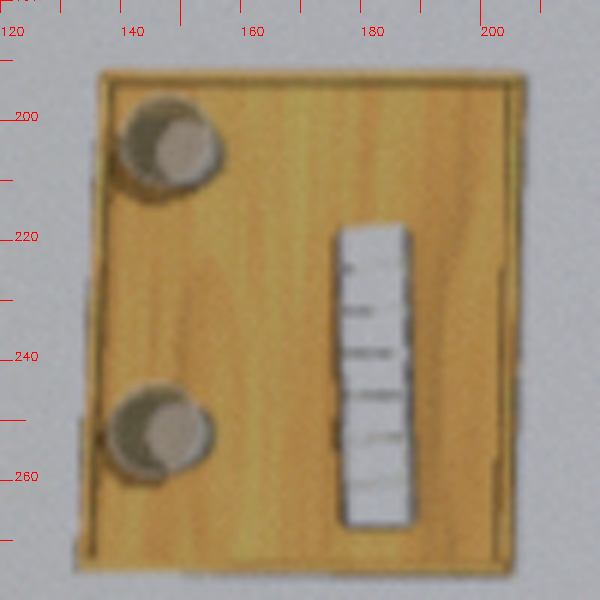

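View pics/s_chest.png

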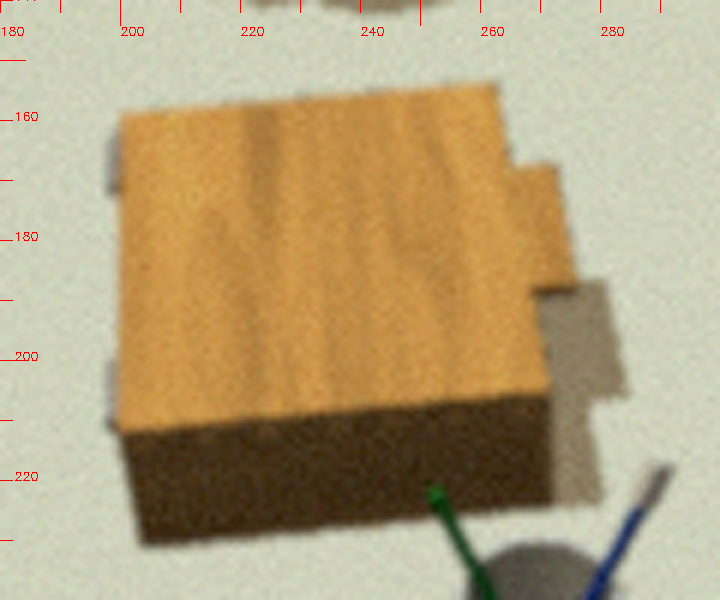

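View pics/s_tray.png

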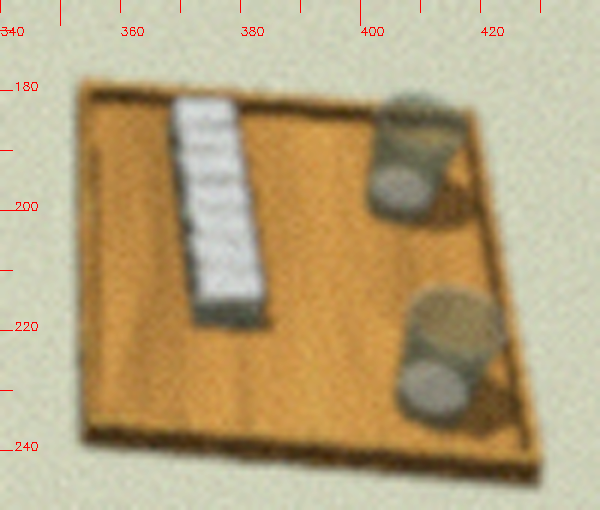

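```bash
cat > h.py <<'E'
from plant import *
import cv2,numpy as np
def ray(n,uv,z,C={}):
    if n not in C: C[n]=capture(n)
    c=C[n];f=210/np.tan(np.radians(c["fov_y"]/2))
    R=cv2.Rodrigues(np.array(c["rvec"],float))[0];o=-R.T@np.array(c["tvec"]).ravel()
    d=R.T@np.array([(uv[0]-c["cx"])/f,(uv[1]-c["cy"])/f,1]);return o+d*(z-o[2])/d[2]
def proj(c,P):
    f=210/np.tan(np.radians(c["fov_y"]/2));K=np.array([[f,0,c["cx"]],[0,f,c["cy"]],[0,0,1]])
    return cv2.projectPoints(np.array(P,float).reshape(-1,3),np.array(c["rvec"],float),np.array(c["tvec"],float),K,None)[0][:,0]
E
python3 - <<'E'
from h import *
np.set_printoptions(precision=4,suppress=True)
def show(t,n,pts,z):
    P=np.array([ray(n,p,z)[:2] for p in pts]);print(t,P.tolist() and P, "mean",P.mean(0),"sides",np.linalg.norm(P-np.roll(P,-1,0),axis=1),"ang",[round(float(np.arctan2(*(P[(i+1)%len(P)]-P[i])[::-1])),3) for i in range(len(P))])
show("lid top","top",[(286,199.5),(353,182),(375.5,262),(307.5,280)],.085)
show("lid scene","scene",[(271,205),(200.5,212),(200.5,159),(262,154.5)],.085)
show("lip top","top",[(286,225),(294,257)],.085)
show("lip scene","scene",[(277,187),(273,167)],.085)
show("base scene","scene",[(203.5,230.5),(272,224)],.0)
show("org top","top",[(175.5,218.5),(186.5,217.5),(188,267),(177,268)],.032)
show("org scene","scene",[(382,215),(372.5,215.5),(368.5,181.5),(379,182)],.032)
show("tray top","top",[(136.5,192.5),(206.5,192.5),(205,275),(133.5,275)],.02)
show("tray scene","scene",[(353,235),(429,242),(418.5,185),(353,179.5)],.02)
E
```

```text
lid top [[ 0.6234 -0.0953]
 [ 0.6794 -0.2969]
 [ 0.4403 -0.3613]
 [ 0.3853 -0.1607]] mean [ 0.5321 -0.2285] sides [0.2092 0.2477 0.208  0.2469] ang [-1.3, -2.878, 1.838, 0.268]
lid scene [[ 0.6285 -0.0948]
 [ 0.6825 -0.2913]
 [ 0.4434 -0.3571]
 [ 0.3933 -0.1591]] mean [ 0.5369 -0.2255] sides [0.2038 0.2481 0.2042 0.2438] ang [-1.302, -2.873, 1.818, 0.267]
lip top [[ 0.5466 -0.096 ]
 [ 0.452  -0.1206]] mean [ 0.4993 -0.1083] sides [0.0977 0.0977] ang [-2.888, 0.254]
lip scene [[ 0.5484 -0.0877]
 [ 0.4542 -0.1133]] mean [ 0.5013 -0.1005] sides [0.0976 0.0976] ang [-2.877, 0.265]
base scene [[ 0.6781 -0.2953]
 [ 0.6253 -0.0934]] mean [ 0.6517 -0.1944] sides [0.2087 0.2087] ang [1.827, -1.315]
org top [[0.5679 0.2427]
 [0.5714 0.2091]
 [0.4203 0.199 ]
 [0.4169 0.2322]] mean [0.4941 0.2208] sides [0.0339 0.1515 0.0334 0.1514] ang [-1.466, -3.075, 1.673, 0.069]
org scene [[0.5753 0.237 ]
 [0.5811 0.2083]
 [0.4244 0.2012]
 [0.4226 0.2356]] mean [0.5008 0.2205] sides [0.0293 0.1568 0.0344 0.1527] ang [-1.371, -3.096, 1.626, 0.009]
tray top [[0.6492 0.3695]
 [0.6521 0.1515]
 [0.397  0.1482]
 [0.3943 0.3659]] mean [0.5232 0.2588] sides [0.218  0.2551 0.2178 0.2549] ang [-1.557, -3.129, 1.583, 0.014]
tray scene [[0.6567 0.151 ]
 [0.6558 0.3682]
 [0.407  0.368 ]
 [0.4066 0.1519]] mean [0.5315 0.2598] sides [0.2172 0.2488 0.216  0.2501] ang [1.575, -3.141, -1.573, -0.004]
```

```bash
cat >> h.py <<'E'
from scipy.spatial.transform import Rotation as Ro
np.set_printoptions(precision=4,suppress=True)
C=np.array([.533,-.2275,0]);YAW=-1.304
ex=np.array([np.cos(YAW),np.sin(YAW),0]);ey=np.array([-ex[1],ex[0],0]);ez=np.array([0,0,1.])
def W(x,y,z): return C+(x*ex+y*ey+z*ez)/1000
def ch(p): q=(np.array(p)-C)*1000; return np.array([q@ex,q@ey,q[2]])
def Rt(tau,ysign=1):  # tau deg below horizontal
    t=np.radians(tau);z=np.cos(t)*ex-np.sin(t)*ez;y=ey*ysign;return np.column_stack([np.cross(y,z),y,z])
def delta(P,R):
    s=get_state();dr=np.degrees(Ro.from_matrix(R@np.array(s["ee_rot"]).T).as_rotvec())
    return (np.array(P)-s["tcp_pos"])*1000,dr
def st():
    s=get_state();print("t",s["time_s"],"tcp",s["tcp_pos"],"ch",ch(s["tcp_pos"]),"F",s["wrist_force"],"w",s["gripper_width"],"q",s["joint_positions"]);print(np.array(s["ee_rot"]))
def lift(phi):
    tau=max(30,phi);p=np.radians(phi);t=np.radians(tau)
    e=np.array([105-234*np.cos(p),75+234*np.sin(p)]);d=np.array([np.cos(t),-np.sin(t)]);n=np.array([np.sin(t),np.cos(t)])
    q=e+18*d-11*n;return q,tau
E
python3 - <<'E'
from h import *
p,r=delta(W(-170,0,200),Rt(30));print(p,r,np.linalg.norm(r),p/16,r/16)
from scipy.optimize import brentq,fsolve
F=np.array([-45,55.]);K0=np.array([61,50.])
# A0 from fold angle .2 either side
for sg in(1,-1):
    v=(F-K0)/106;a=sg*(np.pi-2.94);A0=K0+79*np.array([v[0]*np.cos(a)-v[1]*np.sin(a),v[0]*np.sin(a)+v[1]*np.cos(a)])
    H=np.array([105,75.]);r=A0-H
    def A(p): return H+np.array([r[0]*np.cos(p)+r[1]*np.sin(p),-r[0]*np.sin(p)+r[1]*np.cos(p)])
    print(sg,A0,[round(np.linalg.norm(A(p)-F),1) for p in(0,.4,.8,1.2,1.3,1.4)])
    for k in (2.94,2.6,2.3,2.0,1.8,1.5,1.2):
        D=np.sqrt(106**2+79**2-2*106*79*np.cos(np.pi-2.94+k))
        try: p=brentq(lambda p:np.linalg.norm(A(p)-F)-D,0.1,1.6)
        except Exception as e: print(k,D,'no');continue
        a=A(p);u=(a-F)/D;c=(106**2+D*D-79**2)/(2*106*D);s=np.sqrt(max(0,1-c*c));K=F+106*(c*u+s*np.array([u[1],-u[0]]))
        print(k,"phi",round(p,3),"A",a,"peg",K)
E
```

```text
[297.0595 425.1722 -30.7939] [-58.3251  29.2382  75.587 ] 99.8502941380004 [18.5662 26.5733 -1.9246] [-3.6453  1.8274  4.7242]
1 [-17.1463  37.8328] [np.float64(32.7), np.float64(40.5), np.float64(90.2), np.float64(139.8), np.float64(151.5), np.float64(162.9)]
2.94 185.0 no
2.6 phi 1.579 A [ 68.8888 197.4626] peg [ 32.4541 127.3662]
2.3 phi 1.517 A [ 61.3661 194.9884] peg [ 39.4255 119.0963]
2.0 phi 1.422 A [ 50.1403 190.2889] peg [ 44.7019 111.4763]
1.8 phi 1.343 A [ 41.1568 185.5675] peg [ 47.4698 106.8201]
1.5 phi 1.203 A [ 26.4473 175.6508] peg [ 50.747  100.4809]
1.2 phi 1.045 A [ 11.5813 162.0291] peg [53.2092 94.8866]
-1 [-15.654   69.4691] [np.float64(32.7), np.float64(72.0), np.float64(119.9), np.float64(165.1), np.float64(175.5), np.float64(185.5)]
2.94 phi 1.395 A [ 78.4143 192.8184] peg [ 25.713  133.9662]
2.6 phi 1.368 A [ 75.3174 192.0766] peg [ 35.6989 123.7291]
2.3 phi 1.303 A [ 67.7557 189.8949] peg [ 42.3125 115.1043]
2.0 phi 1.203 A [ 56.4754 185.6044] peg [ 47.2897 107.1403]
1.8 phi 1.12 A [ 47.4511 181.189 ] peg [ 49.8979 102.2269]
1.5 phi 0.975 A [ 32.6798 171.7356] peg [53.0016 95.3941]
1.2 phi 0.809 A [ 17.7586 158.528 ] peg [55.3787 89.0605]
```

move_arm(
  commands="18.5 26.5 0 -3.65 1.83 4.72 0;18.5 26.5 0 -3.65 1.83 4.72 0;18.5 26.5 0 -3.65 1.83 4.72 0;18.5 26.5 0 -3.65 1.83 4.72 0;18.5 26.5 0 -3.65 1.83 4.72 0;18.5 26.5 0 -3.65 1.83 4.72 0;18.5 26.5 0 -3.65 1.83 4.72 0;18.5 26.5 0 -3.65 1.83 4.72 0",
)

```text
time_s: 1.0
tcp_pos: [0.3398, -0.2757, 0.2317]
ee_rot: [[0.478, 0.876, -0.065], [0.728, -0.436, -0.529], [-0.492, 0.206, -0.846]]
wrist_force: [0.8, -0.9, -0.6]
gripper_width: 0.0
```

move_arm(
  commands="18.5 26.5 0 -3.65 1.83 4.72 0;18.5 26.5 0 -3.65 1.83 4.72 0;18.5 26.5 0 -3.65 1.83 4.72 0;18.5 26.5 0 -3.65 1.83 4.72 0;18.5 26.5 0 -3.65 1.83 4.72 0;18.5 26.5 0 -3.65 1.83 4.72 0;18.5 26.5 0 -3.65 1.83 4.72 0;18.5 26.5 0 -3.65 1.83 4.72 0",
)

```text
time_s: 1.8
tcp_pos: [0.488, -0.0633, 0.2311]
ee_rot: [[-0.134, 0.963, 0.232], [0.479, 0.268, -0.836], [-0.868, -0.001, -0.497]]
wrist_force: [1.0, 0.1, 0.2]
gripper_width: 0.0
```

```bash
python3 - <<'E'
from h import *
st();print(delta(W(-165,0,60),Rt(30)))
cv2.imwrite("pics/s1.png",capture("scene")["image"])
E
```

```text
t 1.8 tcp [ 0.488  -0.0633  0.2311] ch [-170.2425   -0.1534  231.111 ] F [0.9655 0.1014 0.2325] w 3.7893114735392544e-05 q [ 0.413   0.1137 -0.3936  1.3065 -1.0333  1.8505]
[[-0.134   0.9635  0.2319]
 [ 0.4785  0.2678 -0.8362]
 [-0.8678 -0.0011 -0.4969]]
(array([   1.5301,   -5.0166, -171.111 ]), array([ 0.2124, -0.0073, -0.2489]))
```

View pics/s1.png

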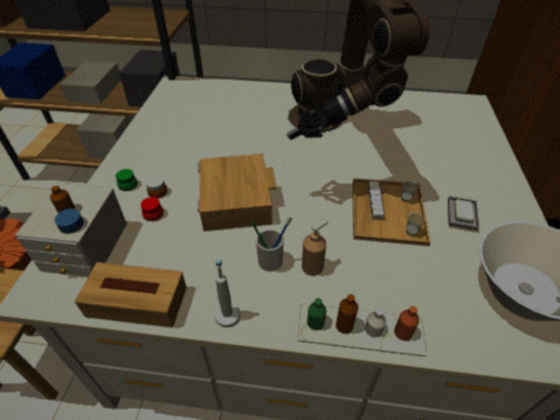

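The closed gripper is pointing at the front of the chest, with the tip near (292,133). The wrist is clear of the tray. Next I'll descend.

move_arm(
  commands="0 0 -35 0 0 0 0;0 0 -35 0 0 0 0;0 0 -35 0 0 0 0;0 0 -35 0 0 0 0;0 -2 -30 0 0 0 0;0 0 -15 0 0 0 0;0 0 0 0 0 0 0",
)

```text
time_s: 2.55
tcp_pos: [0.4858, -0.0675, 0.0443]
ee_rot: [[-0.134, 0.965, 0.227], [0.48, 0.264, -0.837], [-0.867, -0.003, -0.499]]
wrist_force: [-0.1, 0.4, 0.2]
gripper_width: 0.0002
```

```bash
python3 - <<'E'
from h import *
st();print(delta(W(-119,0,46),Rt(30)))
cv2.imwrite("pics/s2.png",cv2.resize(capture("scene")["image"][80:260,160:440],None,fx=2.8,fy=2.8))
cv2.imwrite("pics/t2.png",cv2.resize(capture("top")["image"][130:310,120:400],None,fx=2.8,fy=2.8))
E
```

```text
t 2.55 tcp [ 0.4858 -0.0675  0.0443] ch [-166.7771   -3.3291   44.2766] F [-0.1396  0.3691  0.2245] w 0.00024314253692251972 q [ 0.4053  0.302  -0.6311  0.8766 -1.0318  1.8434]
[[-0.1343  0.9646  0.2268]
 [ 0.4803  0.2636 -0.8366]
 [-0.8668 -0.0034 -0.4987]]
(array([ 15.8074, -45.2091,   1.7234]), array([ 0.1364, -0.1673,  0.0039]))
```

View pics/s2.png

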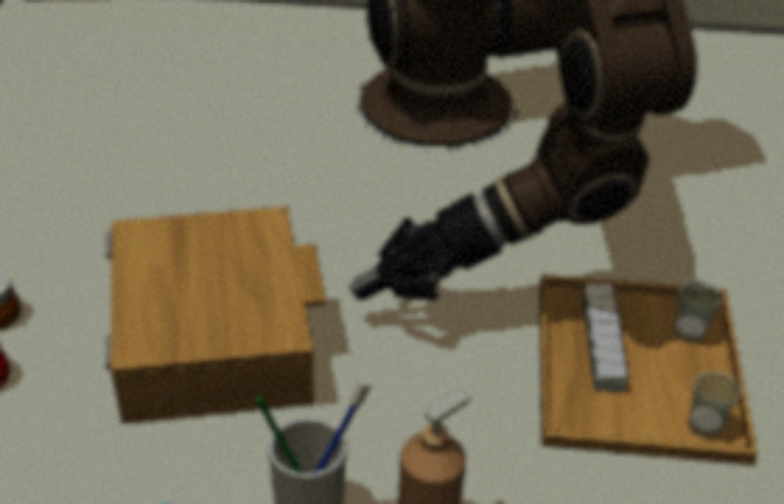

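View pics/t2.png

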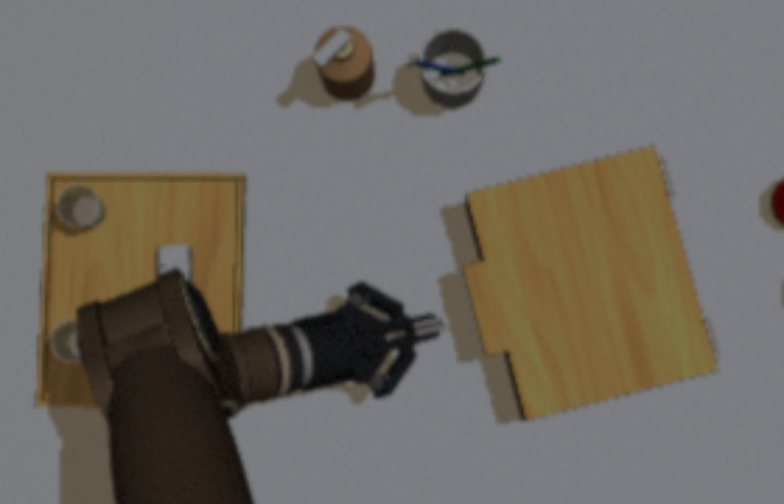

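The fingertip is level with the lip and about 45 mm in front of the chest face, roughly centred on the lip (top crop: tip at 440,322, lip middle at 476,310). Next I'll slide under it.

move_arm(
  commands="6 -15 0 0 0 0 0;5 -15 1 0 0 0 0;5 -15 1 0 0 0 0;0 0 0 0 0 0 0;0 0 4 0 0 0 0;0 0 3 0 0 0 0;0 0 3 0 0 0 0;0 0 0 0 0 0 0",
)

```text
time_s: 3.45
tcp_pos: [0.5034, -0.1113, 0.0583]
ee_rot: [[-0.131, 0.964, 0.23], [0.482, 0.265, -0.835], [-0.866, 0.001, -0.5]]
wrist_force: [1.3, 0.8, -2.0]
gripper_width: 0.0
```

```bash
python3 - <<'E'
from h import *
st()
prev=np.array(ch(get_state()["tcp_pos"]))
pp=None
for phi in range(0,85,4):
    q,tau=lift(phi)
    if pp is not None:
        dx,dz=q-pp[0];w=dx*ex[:2];print(phi,q,"d",np.round([w[0],w[1],dz],1),"tau",tau,"rot",np.round((tau-pp[1])*ey,2))
    pp=(q,tau)
E
```

```text
t 3.45 tcp [ 0.5034 -0.1113  0.0583] ch [-119.9422    2.0739   58.345 ] F [ 1.2594  0.8034 -1.9735] w 1.6674793419408216e-06 q [ 0.3018  0.2351 -0.6716  0.7219 -1.0467  1.6387]
[[-0.1314  0.9644  0.2297]
 [ 0.482   0.2646 -0.8352]
 [-0.8662  0.001  -0.4996]]
4 [-118.3415   72.7967] d [ 0.2 -0.5 16.3] tau 30 rot [0. 0. 0.]
8 [-116.6343   89.0402] d [ 0.5 -1.6 16.2] tau 30 rot [0. 0. 0.]
12 [-113.7981  105.1251] d [ 0.7 -2.7 16.1] tau 30 rot [0. 0. 0.]
16 [-109.8468  120.9729] d [ 1.  -3.8 15.8] tau 30 rot [0. 0. 0.]
20 [-104.7996  136.5064] d [ 1.3 -4.9 15.5] tau 30 rot [0. 0. 0.]
24 [-98.6812 151.6501] d [ 1.6 -5.9 15.1] tau 30 rot [0. 0. 0.]
28 [-91.5213 166.3301] d [ 1.9 -6.9 14.7] tau 30 rot [0. 0. 0.]
32 [-84.0075 180.134 ] d [ 2.  -7.2 13.8] tau 32 rot [1.93 0.53 0.  ]
36 [-76.2133 193.0624] d [ 2.1 -7.5 12.9] tau 36 rot [3.86 1.05 0.  ]
40 [-67.5363 205.4156] d [ 2.3 -8.4 12.4] tau 40 rot [3.86 1.05 0.  ]
44 [-58.0186 217.1335] d [ 2.5 -9.2 11.7] tau 44 rot [3.86 1.05 0.  ]
48 [-47.7068 228.1588] d [ 2.7 -9.9 11. ] tau 48 rot [3.86 1.05 0.  ]
52 [-36.651 238.438] d [  2.9 -10.7  10.3] tau 52 rot [3.86 1.05 0.  ]
56 [-24.9051 247.921 ] d [  3.1 -11.3   9.5] tau 56 rot [3.86 1.05 0.  ]
60 [-12.5263 256.5615] d [  3.3 -11.9   8.6] tau 60 rot [3.86 1.05 0.  ]
64 [  0.4251 264.3174] d [  3.4 -12.5   7.8] tau 64 rot [3.86 1.05 0.  ]
68 [ 13.886 271.151] d [  3.5 -13.    6.8] tau 68 rot [3.86 1.05 0.  ]
72 [ 27.7907 277.029 ] d [  3.7 -13.4   5.9] tau 72 rot [3.86 1.05 0.  ]
76 [ 42.0716 281.9227] d [  3.8 -13.8   4.9] tau 76 rot [3.86 1.05 0.  ]
80 [ 56.6591 285.8083] d [  3.8 -14.1   3.9] tau 80 rot [3.86 1.05 0.  ]
84 [ 71.4821 288.6669] d [  3.9 -14.3   2.9] tau 84 rot [3.86 1.05 0.  ]
```

move_arm(
  commands="0 0 8 0 0 0 0;0.2 -0.5 16 0 0 0 0;0.5 -1.6 16 0 0 0 0;0.7 -2.7 16 0 0 0 0;1 -3.8 15.8 0 0 0 0;1.3 -4.9 15.5 0 0 0 0;1.6 -5.9 15 0 0 0 0;1.9 -6.9 14.7 0 0 0 0",
)

```text
time_s: 4.25
tcp_pos: [0.5104, -0.1388, 0.1764]
ee_rot: [[-0.131, 0.965, 0.229], [0.481, 0.264, -0.836], [-0.867, 0.001, -0.499]]
wrist_force: [0.6, -0.5, -4.5]
gripper_width: 0.0
```

```bash
python3 - <<'E'
from h import *
st()
cv2.imwrite("pics/s3.png",cv2.resize(capture("scene")["image"][40:250,160:440],None,fx=2.8,fy=2.8))
E
```

```text
t 4.25 tcp [ 0.5104 -0.1388  0.1764] ch [-91.5747   1.5501 176.4398] F [ 0.5663 -0.5102 -4.5419] w 4.8234369353441264e-05 q [ 0.2398  0.0697 -0.5607  0.8924 -1.0478  1.5162]
[[-0.131   0.9646  0.229 ]
 [ 0.4814  0.2639 -0.8358]
 [-0.8666  0.0007 -0.4989]]
```

View pics/s3.png

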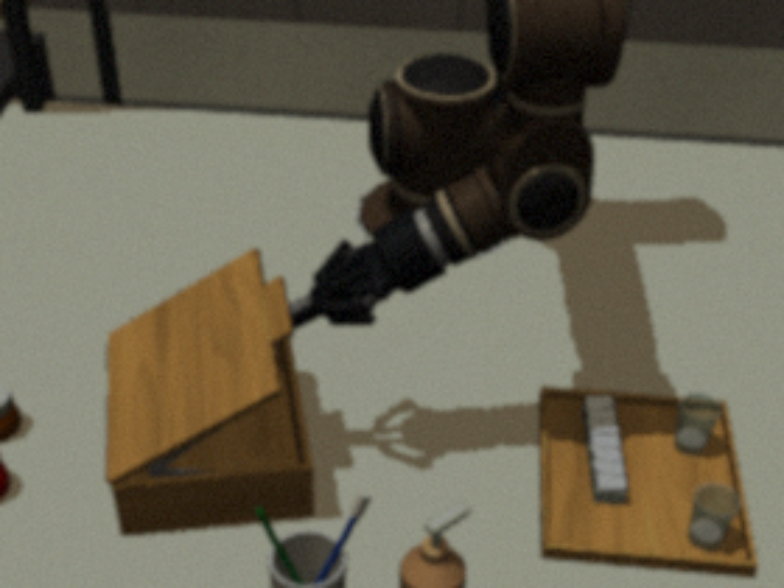

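The lid is up about 30°, resting on the fingertip near crop (295,310). I'll keep following the arc.

move_arm(
  commands="2 -7.4 8.3 2.9 0.8 0 0;2 -7.4 8.3 2.9 0.8 0 0;2.3 -8.4 12.4 3.86 1.05 0 0;2.5 -9.2 11.7 3.86 1.05 0 0;2.7 -9.9 11 3.86 1.05 0 0;2.9 -10.7 10.3 3.86 1.05 0 0;3.1 -11.3 9.5 3.86 1.05 0 0;3.3 -11.9 8.6 3.86 1.05 0 0",
)

```text
time_s: 5.1
tcp_pos: [0.5309, -0.2149, 0.2569]
ee_rot: [[-0.227, 0.965, 0.134], [0.836, 0.264, -0.481], [-0.5, 0.002, -0.866]]
wrist_force: [1.2, 2.9, -3.4]
gripper_width: 0.0002
```

```bash
python3 - <<'E'
from h import *
st()
cv2.imwrite("pics/s4.png",cv2.resize(capture("scene")["image"][40:250,160:440],None,fx=2.8,fy=2.8))
E
```

```text
t 5.1 tcp [ 0.5309 -0.2149  0.2569] ch [-12.703    1.297  256.9181] F [ 1.1609  2.8762 -3.3608] w 0.00016418526977074262 q [-0.1468  0.0096 -0.2037  1.1278 -0.4742  1.1019]
[[-0.2275  0.9646  0.1336]
 [ 0.8359  0.2638 -0.4814]
 [-0.4995  0.0022 -0.8663]]
```

View pics/s4.png

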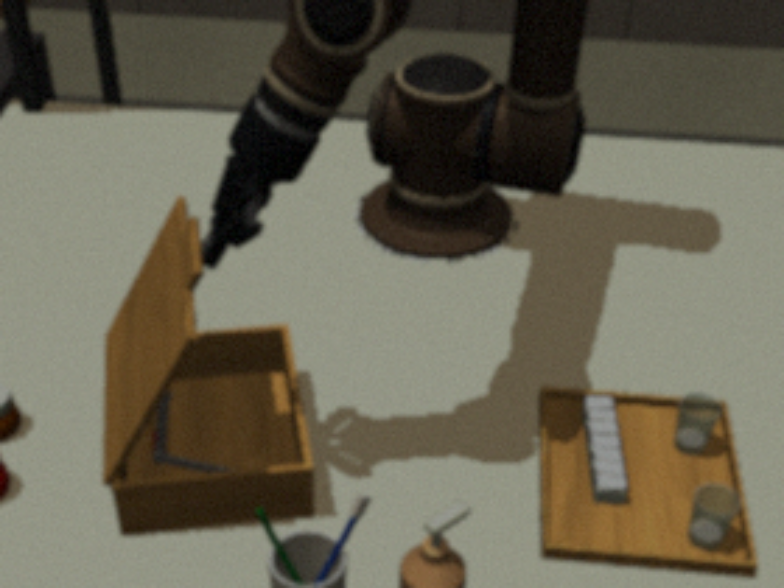

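The lid is at about 60°. The stay is unfolding, with its knee at crop (158,458). I'll continue to the top more slowly.

move_arm(
  commands="3.4 -12.5 7.8 3.86 1.05 0 0;3.5 -13 6.8 3.86 1.05 0 0;3.7 -13.4 5.9 3.86 1.05 0 0;2 -7 2.6 1.93 0.53 0 0;2 -7 2.3 1.93 0.53 0 0;1 -3.5 1 1 0.3 0 0;1 -3.5 1 1 0.3 0 0;0 0 0 0 0 0 0",
)

```text
time_s: 5.95
tcp_pos: [0.5479, -0.275, 0.2829]
ee_rot: [[-0.257, 0.965, 0.055], [0.944, 0.262, -0.201], [-0.208, -0.0, -0.978]]
wrist_force: [0.2, 0.1, -0.1]
gripper_width: -0.0003
```

```bash
python3 - <<'E'
from h import *
st()
cv2.imwrite("pics/s5.png",cv2.resize(capture("scene")["image"][80:250,180:320],None,fx=4,fy=4))
E
```

```text
t 5.95 tcp [ 0.5479 -0.275   0.2829] ch [ 49.7381   1.8719 282.8755] F [ 0.1859  0.1211 -0.063 ] w -0.00030326680552509314 q [-0.3852  0.1889  0.131   1.3847 -0.1665  0.9094]
[[-0.2567  0.9649  0.0545]
 [ 0.9438  0.2624 -0.201 ]
 [-0.2082 -0.0001 -0.9781]]
```

View pics/s5.png

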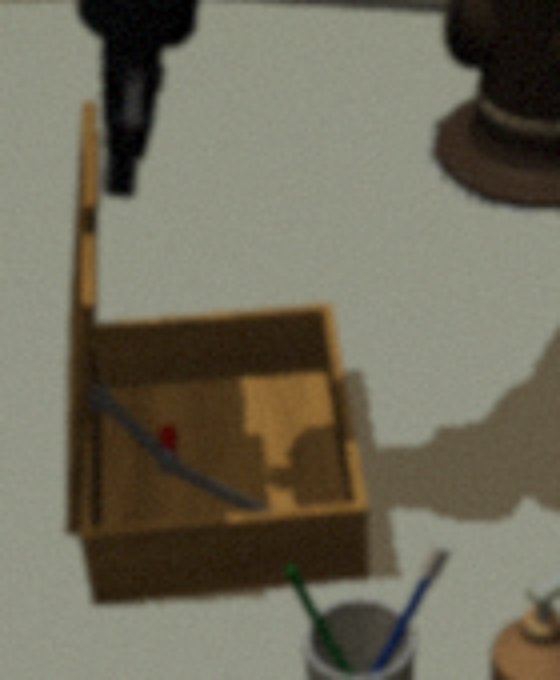

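```bash
python3 - <<'E'
from h import *
c=capture("scene")
for nm,p in dict(F=(-45,55),Klock=(20,139),Kstr=(25.7,134),K26=(35.7,123.7),K23=(42,115),K18=(49.9,102),A=(78.8,193)).items():
    for y in (89,104):
        u=proj(c,W(p[0],y,p[1]))[0];print(nm,y,u,(u-[180,80])*4)
im=c["image"]
cv2.imwrite("pics/s6.png",cv2.convertScaleAbs(cv2.resize(im[165:215,190:260],None,fx=11,fy=11,interpolation=cv2.INTER_CUBIC),alpha=1.6))
cv2.imwrite("pics/t6.png",cv2.convertScaleAbs(cv2.resize(capture("top")["image"][170:290,270:390],None,fx=5,fy=5,interpolation=cv2.INTER_CUBIC),alpha=1.6))
E
```

```text
F 89 [250.6164 205.1768] [282.4655 500.7071]
F 104 [251.054  208.6527] [284.2161 514.6107]
Klock 89 [226.4737 186.4869] [185.8947 425.9476]
Klock 104 [226.7094 189.9883] [186.8377 439.9533]
Kstr 89 [224.6424 187.9693] [178.5695 431.8772]
Kstr 104 [224.8603 191.4756] [179.4413 445.9023]
K26 89 [221.5062 190.9425] [166.0248 443.7701]
K26 104 [221.6937 194.4574] [166.7747 457.8298]
K23 89 [219.6282 193.3591] [158.5127 453.4362]
K23 104 [219.7973 196.8796] [159.1892 467.5185]
K18 89 [217.3764 196.8782] [149.5058 467.5127]
K18 104 [217.5236 200.4058] [150.0943 481.6232]
A 89 [203.2016 173.8473] [ 92.8064 375.3894]
A 104 [203.219  177.3663] [ 92.8759 389.4651]
```

View pics/s6.png

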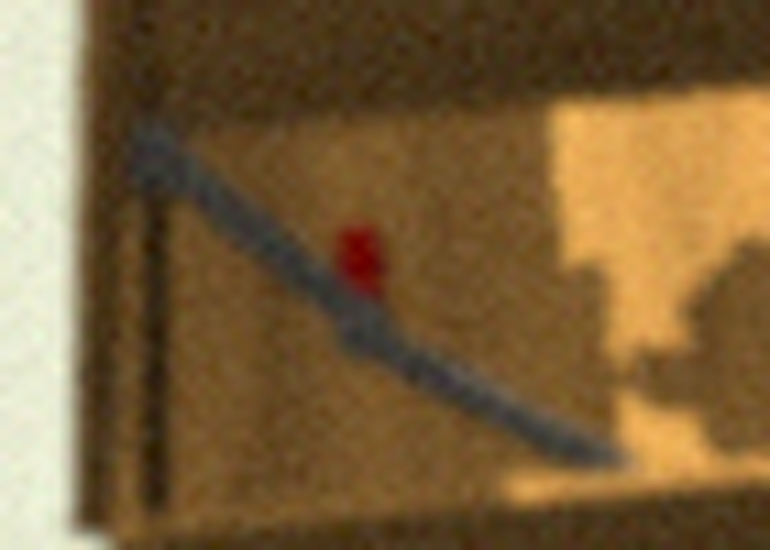

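View pics/t6.png

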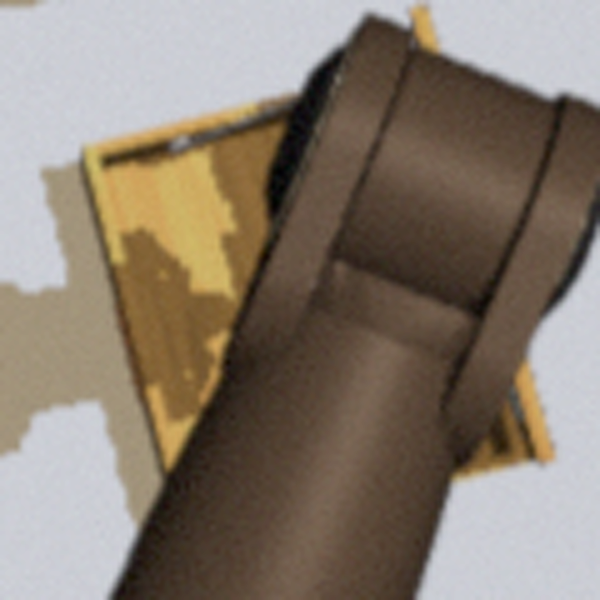

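The bars show a slight kink on the hinge side of straight, with the peg at crop (360,262). That puts the knee at about 2.6, so it isn't locked yet, although contact force is now near zero. I'll push a little farther.

move_arm(
  commands="0 0 0 0 0 0 0;1 -3.5 1 1 0.3 0 0;1 -3.5 1 0.5 0.1 0 0;0 0 0 0 0 0 0;0 0 0 0 0 0 0",
)

```text
time_s: 6.6
tcp_pos: [0.5499, -0.2813, 0.2848]
ee_rot: [[-0.259, 0.965, 0.048], [0.949, 0.263, -0.174], [-0.18, 0.001, -0.984]]
wrist_force: [-1.3, 2.6, 0.1]
gripper_width: 0.0002
```

```bash
cat >> h.py <<'E'
def snap(k,box=(190,165,260,215),s=11,n="scene"):
    x0,y0,x1,y1=box
    cv2.imwrite(f"pics/{k}.png",cv2.convertScaleAbs(cv2.resize(capture(n)["image"][y0:y1,x0:x1],None,fx=s,fy=s,interpolation=cv2.INTER_CUBIC),alpha=1.6))
E
python3 - <<'E'
from h import *
st();snap("s7",(190,100,270,215),5)
E
```

```text
t 6.6 tcp [ 0.5499 -0.2813  0.2848] ch [ 56.3015   2.099  284.7593] F [-1.2813  2.6297  0.1469] w 0.00022170652717453008 q [-0.4054  0.2119  0.1676  1.4126 -0.1412  0.8913]
[[-0.2585  0.9648  0.048 ]
 [ 0.949   0.2629 -0.1737]
 [-0.1802  0.0006 -0.9836]]
```

View pics/s7.png

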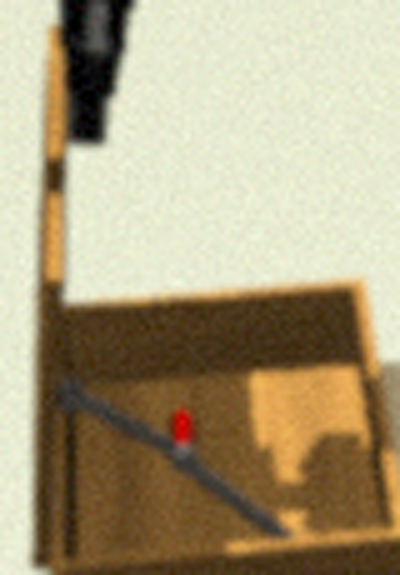

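The peg now projects at (226,186), which is exactly the predicted locked position, so the stay has snapped past straight. I'll retreat and check that the lid holds on its own.

move_arm(
  commands="-3 10 0 0 0 0 0.7;-5 20 5 0 0 0 0.7;-8 30 5 0 0 0 0.7;-5 40 5 -4 0 6 0.7;0 40 0 -4 0 7 0.7",
)

```text
time_s: 7.15
tcp_pos: [0.5282, -0.1399, 0.3012]
ee_rot: [[-0.464, 0.88, 0.105], [0.83, 0.473, -0.296], [-0.31, -0.05, -0.949]]
wrist_force: [-0.1, 0.7, 0.0]
gripper_width: 0.0599
```

```bash
cat >> h.py <<'E'
def Rdown(yaw):
    y=np.array([np.cos(yaw),np.sin(yaw),0]);z=-ez;return np.column_stack([np.cross(y,z),y,z])
E
python3 - <<'E'
from h import *
st();snap("s8",(190,100,300,215),5)
p,r=delta([.496,.2205,.20],Rdown(1.5708+.06));print(p,r,np.linalg.norm(r))
E
```

```text
t 7.15 tcp [ 0.5282 -0.1399  0.3012] ch [-85.8034  18.4503 301.2452] F [-0.0752  0.6567  0.0049] w 0.05986023636890584 q [-0.1052  0.0448 -0.0115  1.3725 -0.2869  0.9441]
[[-0.4636  0.8798  0.1052]
 [ 0.8301  0.4727 -0.2957]
 [-0.3099 -0.0497 -0.9495]]
[ -31.7911  353.4038 -100.7234] [11.7168 15.171  63.4038] 66.23806619783826
```

View pics/s8.png

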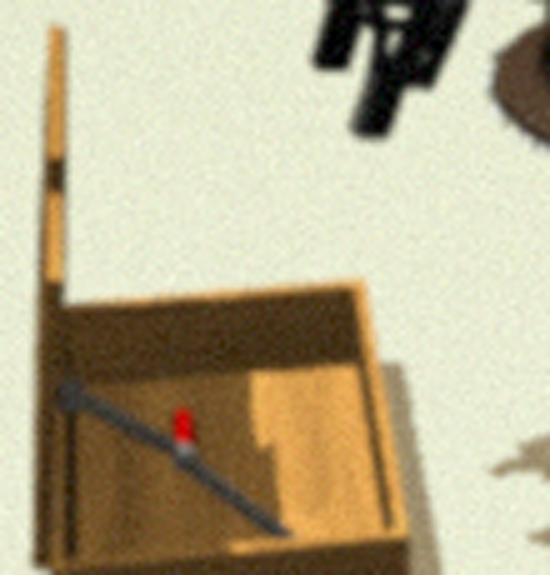

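The lid holds by itself, with the peg unchanged at crop (183,428). Next I'll go to the organiser.

move_arm(
  commands="-3 32 0 1.07 1.38 5.76 0.7;-3 32 0 1.07 1.38 5.76 0.7;-3 32 0 1.07 1.38 5.76 0.7;-3 32 0 1.07 1.38 5.76 0.7;-3 32 0 1.07 1.38 5.76 0.7;-3 32 0 1.07 1.38 5.76 0.7;-3 32 0 1.07 1.38 5.76 0.7;-3 32 0 1.07 1.38 5.76 0.7",
)

```text
time_s: 8.0
tcp_pos: [0.5035, 0.1166, 0.3006]
ee_rot: [[-0.966, 0.253, 0.058], [0.248, 0.966, -0.069], [-0.074, -0.052, -0.996]]
wrist_force: [1.0, -0.7, -0.1]
gripper_width: 0.0599
```

move_arm(
  commands="-3 32 -35 1.07 1.38 5.76 0.7;-3 32 -35 1.07 1.38 5.76 0.7;-2 33 -35 1.07 1.38 5.76 0.7;0 0 -20 0 0 0 0.7;0 0 -20 0 0 0 0.7;0 0 -20 0 0 0 0.7;0 0 -20 0 0 0 0.7;0 0 -20 0 0 0 0.7",
)

```text
time_s: 8.8
tcp_pos: [0.4959, 0.2123, 0.0946]
ee_rot: [[-0.999, -0.044, -0.003], [-0.044, 0.999, -0.005], [0.003, -0.005, -1.0]]
wrist_force: [0.1, -0.6, 0.1]
gripper_width: 0.0596
```

```bash
python3 - <<'E'
from h import *
st();snap("s9",(335,130,445,250),5);snap("t9",(110,170,230,290),5,"top")
p,r=delta([.496,.2205,.008],Rdown(1.5708+.06));print(p,r,np.linalg.norm(r))
print(proj(capture("top"),get_state()["tcp_pos"]),proj(capture("scene"),get_state()["tcp_pos"]))
E
```

```text
t 8.8 tcp [0.4959 0.2123 0.0946] ch [-434.0572   80.1476   94.6085] F [ 0.0559 -0.5672  0.0553] w 0.059566352022648275 q [ 0.4067  0.1915 -0.2638  1.1203 -0.0038  0.3623]
[[-0.999  -0.0444 -0.0028]
 [-0.0444  0.999  -0.0054]
 [ 0.0031 -0.0053 -1.    ]]
[  1.6467   8.9946 -84.7311] [ 0.4208 -0.4116  0.8916] 1.068349794885775
[[181.3424 240.7108]] [[376.0421 181.4935]]
```

View pics/s9.png

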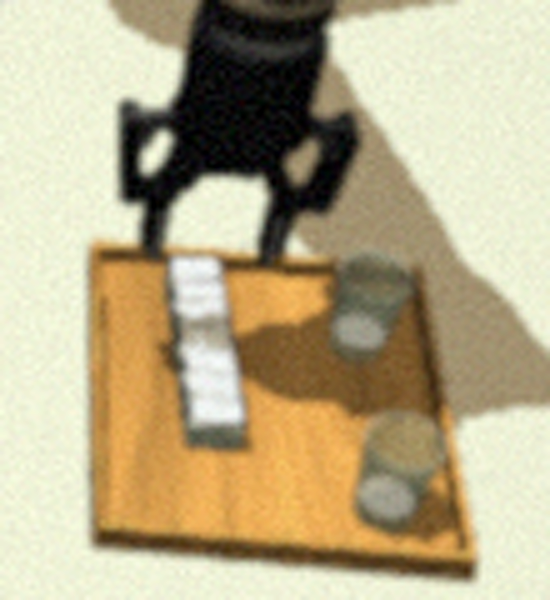

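View pics/t9.png

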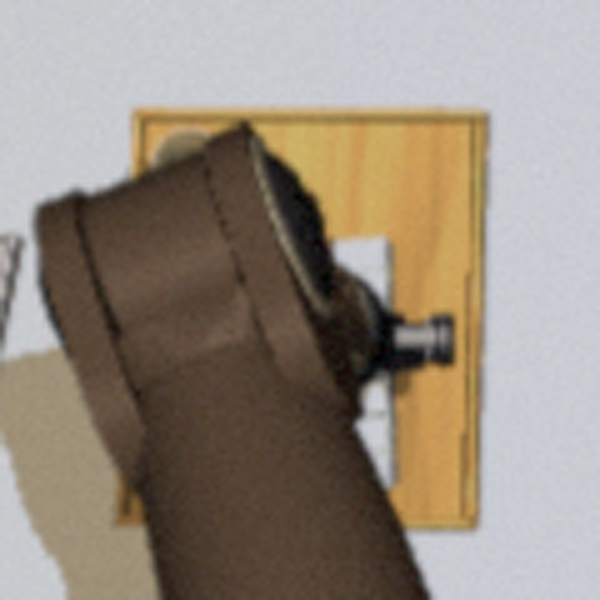

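```bash
python3 - <<'E'
from h import *
# rims (z .068) & bases (z .01) by both views
print("rim a,b top",ray("top",(148.5,203.5),.068),ray("top",(146.5,251.5),.068))
print("base top",ray("top",(150.5,205.5),.012),ray("top",(149.5,252.5),.012))
print("base scene",ray("scene",(405,197),.012),ray("scene",(411,230),.012))
print("rim scene",ray("scene",(409,184.5),.068),ray("scene",(414,218),.068))
E
```

```text
rim a,b top [0.6083 0.3195 0.068 ] [0.4637 0.3187 0.068 ]
base top [0.61   0.3258 0.012 ] [0.4637 0.3222 0.012 ]
base scene [0.4631 0.3204 0.012 ] [0.6075 0.3243 0.012 ]
rim scene [0.4651 0.3204 0.068 ] [0.6119 0.3196 0.068 ]
```

move_arm(
  commands="8 5 0 0.4 -0.4 0.9 0.7;8 4 -10 0 0 0 0.7;0 0 -20 0 0 0 0.7;0 0 -20 0 0 0 0.7;0 0 -15 0 0 0 0.7;0 0 -10 0 0 0 0.7;0 0 -5 0 0 0 0.7;0 0 0 0 0 0 0.7",
)

```text
time_s: 9.9
tcp_pos: [0.5128, 0.2206, 0.0142]
ee_rot: [[-0.998, -0.06, 0.003], [-0.06, 0.998, 0.001], [-0.003, 0.001, -1.0]]
wrist_force: [-0.1, -0.6, -0.1]
gripper_width: 0.0601
```

```bash
python3 - <<'E'
from h import *
st();snap("s10",(335,130,445,250),5)
E
```

```text
t 9.9 tcp [0.5128 0.2206 0.0142] ch [-437.6054   98.6386   14.1882] F [-0.1425 -0.6267 -0.0965] w 0.06006624637979707 q [ 0.4064  0.2729 -0.347   0.9478 -0.0001  0.3468]
[[-0.9982 -0.0596  0.0029]
 [-0.0596  0.9982  0.0011]
 [-0.003   0.0009 -1.    ]]
```

View pics/s10.png

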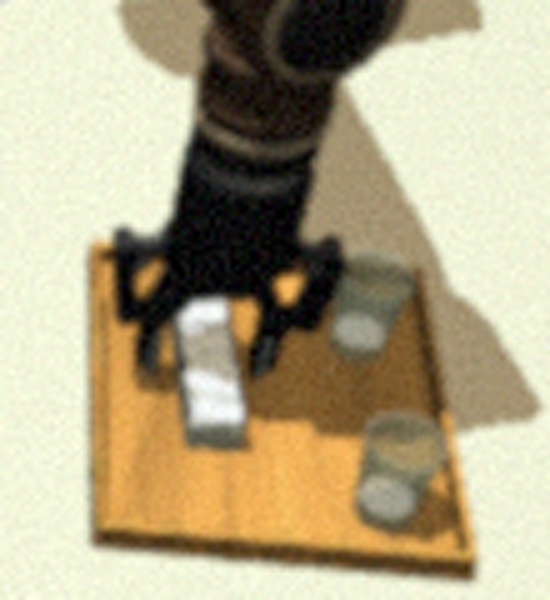

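The fingers straddle the organiser at crop (150,350) and (262,355) and are clear of the glasses. I'll go down a few mm more and grip.

move_arm(
  commands="0 0 -5 0 0 0 0.7;0 0 0 0 0 0 0.7;0 0 0 0 0 0 0;0 0 0 0 0 0 0;0 0 0 0 0 0 0;0 0 0 0 0 0 0;0 0 0 0 0 0 0",
  grip_force=30,
)

```text
time_s: 10.65
tcp_pos: [0.5132, 0.2208, 0.0103]
ee_rot: [[-0.998, -0.06, 0.005], [-0.06, 0.998, 0.002], [-0.005, 0.002, -1.0]]
wrist_force: [0.6, -0.0, 4.3]
gripper_width: 0.0333
```

```bash
python3 - <<'E'
from h import *
st();snap("s11",(335,130,445,250),5)
E
```

```text
t 10.65 tcp [0.5132 0.2208 0.0103] ch [-437.7144   99.0562   10.269 ] F [ 0.568  -0.0057  4.252 ] w 0.03325602027335774 q [ 0.4065  0.2755 -0.3529  0.9374 -0.0001  0.3467]
[[-0.9982 -0.0597  0.0046]
 [-0.0597  0.9982  0.0019]
 [-0.0047  0.0016 -1.    ]]
```

View pics/s11.png

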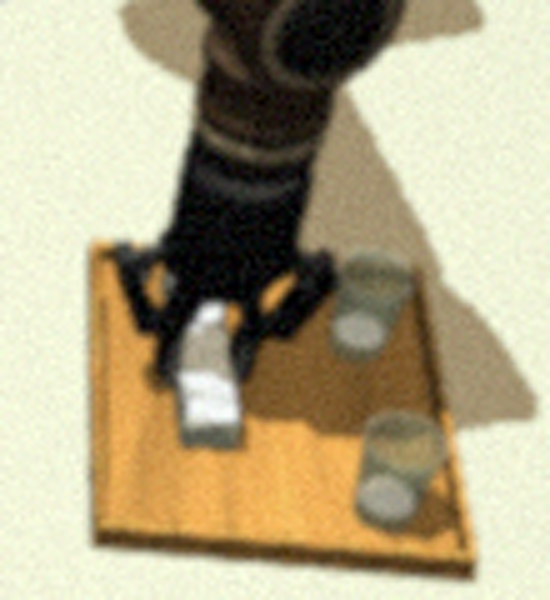

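```bash
cat > fit.py <<'E'
import numpy as np
from scipy.optimize import least_squares
D=[ # q1,q2,q3, tcp, zt
([-1.198,.1263,-.0405],[.1911,-.4886,.2306],[-.0005,.0013,-1]),
([.413,.1137,-.3936],[.488,-.0633,.2311],[.2319,-.8362,-.4969]),
([.4053,.302,-.6311],[.4858,-.0675,.0443],[.2268,-.8366,-.4987]),
([.3018,.2351,-.6716],[.5034,-.1113,.0583],[.2297,-.8352,-.4996]),
([.2398,.0697,-.5607],[.5104,-.1388,.1764],[.229,-.8358,-.4989]),
([-.1468,.0096,-.2037],[.5309,-.2149,.2569],[.1336,-.4814,-.8663]),
([-.3852,.1889,.131],[.5479,-.275,.2829],[.0545,-.201,-.9781]),
([-.1052,.0448,-.0115],[.5282,-.1399,.3012],[.1052,-.2957,-.9495]),
([.4067,.1915,-.2638],[.4959,.2123,.0946],[-.0028,-.0054,-1]),
([.4064,.2729,-.347],[.5128,.2206,.0142],[.0029,.0011,-1]),
]
def wc(q,p):
    d,L1,L2,h,Lt,off=p[:6];t=q[1]-q[2]
    r=d+L1*np.sin(q[1])+L2*np.cos(t);z=h+L1*np.cos(q[1])-L2*np.sin(t)
    c,s=np.cos(q[0]),np.sin(q[0]);return np.array([r*c-off*s,r*s+off*c,z])
def f(p): return np.concatenate([wc(q,p)+p[4]*np.array(z)-np.array(t) for q,t,z in D])
r=least_squares(f,[0,.3,.4,.2,.25,0]);print(r.x.round(4),np.abs(r.fun).max())
E
python3 fit.py
```

```text
[ 7.100e-03  5.698e-01  4.751e-01  3.670e-02  2.948e-01 -3.000e-04] 0.02659893313150241
```

move_arm(
  commands="0 0 5 0 0 0 0;0 0 20 0 0 0 0;0 0 35 0 0 0 0;0 0 40 0 0 0 0;0 0 40 0 0 0 0;0 0 10 0 0 0 0;0 0 0 0 0 0 0",
)

```text
time_s: 11.4
tcp_pos: [0.5137, 0.221, 0.1614]
ee_rot: [[-0.998, -0.06, 0.007], [-0.06, 0.998, 0.003], [-0.007, 0.002, -1.0]]
wrist_force: [-0.5, -0.2, -1.3]
gripper_width: 0.0336
```

```bash
python3 - <<'E'
from h import *
st();snap("s12",(335,90,445,250),4)
p,r=delta(W(-20,-11,160),Rdown(1.8376));print(p,r)
E
```

```text
t 11.4 tcp [0.5137 0.221  0.1614] ch [-437.7107   99.5756  161.4157] F [-0.526  -0.2018 -1.314 ] w 0.03360487308867964 q [ 0.4064  0.1925 -0.1135  1.2577 -0.0002  0.3468]
[[-0.9982 -0.0596  0.0066]
 [-0.0596  0.9982  0.0026]
 [-0.0067  0.0022 -1.    ]]
[   4.3393 -431.7488    0.5686] [-0.1044  0.2078 11.8695]
```

View pics/s12.png

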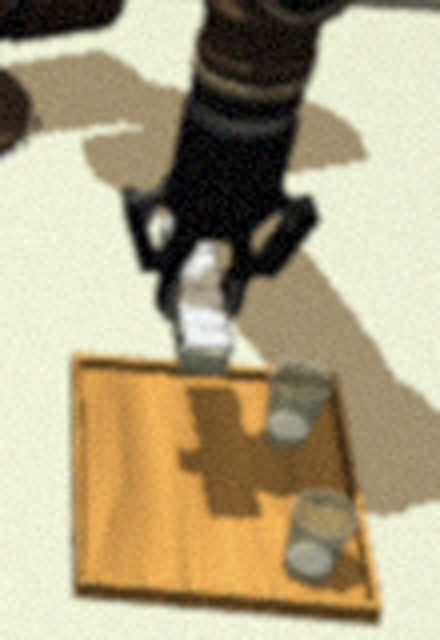

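The organiser is held level (weight about 1.3 N) and the glasses haven't moved. Next I'll carry it to the chest.

move_arm(
  commands="0 -15 0 0 0 0.5 0;0.3 -30 0 0 0 1 0;0.3 -35 0 0 0 1 0;0.3 -35 0 0 0 1 0;0.3 -35 0 0 0 1 0;0.3 -35 0 0 0 1 0;0.3 -35 0 0 0 1 0;0.3 -35 0 0 0 1 0",
)

```text
time_s: 12.25
tcp_pos: [0.5133, -0.0356, 0.157]
ee_rot: [[-0.982, -0.19, -0.001], [-0.19, 0.982, 0.002], [0.0, 0.002, -1.0]]
wrist_force: [0.2, 0.3, -1.9]
gripper_width: 0.0336
```

move_arm(
  commands="0.4 -35 0 0 0 1 0;0.4 -35 0 0 0 1 0;0.4 -35 0 0 0 1 0;0.4 -35 0 0 0 1 0;0.4 -22 0 0 0 0.4 0;0 -14 0 0 0.2 0 0;0 0 0 0 0 0 0",
)

```text
time_s: 12.95
tcp_pos: [0.516, -0.2113, 0.1576]
ee_rot: [[-0.965, -0.262, -0.004], [-0.262, 0.965, 0.003], [0.003, 0.004, -1.0]]
wrist_force: [-0.2, -0.9, -1.2]
gripper_width: 0.0332
```

```bash
python3 - <<'E'
from h import *
st();snap("s13",(170,60,330,240),3.5);snap("t13",(260,150,400,300),4,"top")
p,r=delta(W(-20,-11,160),Rdown(1.8376));print(p,r)
E
```

```text
t 12.95 tcp [ 0.516  -0.2113  0.1576] ch [-20.1144 -12.1282 157.6029] F [-0.1835 -0.8938 -1.1873] w 0.033208761389351305 q [-0.3896  0.2002 -0.1125  1.2627  0.0018 -0.6548]
[[-0.9651 -0.262  -0.0035]
 [-0.262   0.9651  0.0034]
 [ 0.0025  0.0042 -1.    ]]
[ 0.7782 -1.4117  1.5628] [-0.2063 -0.1353 -0.0222]
```

View pics/s13.png

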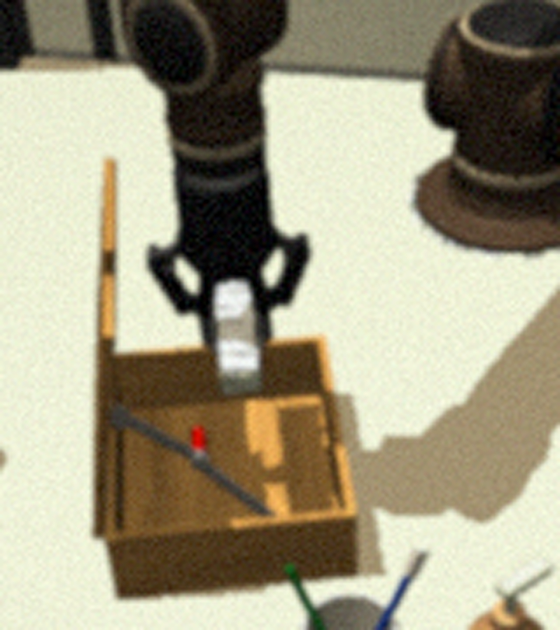

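View pics/t13.png

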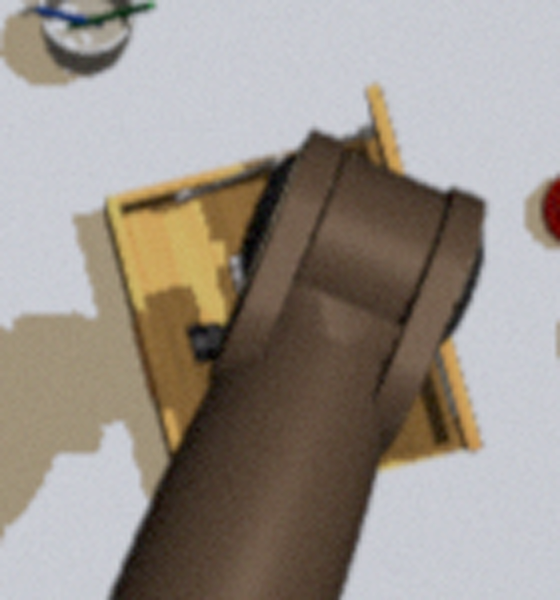

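The organiser is over the open chest, clear of the stay (peg at crop 198,438) and the lid. Next I'll lower it.

move_arm(
  commands="-1 4 -15 -0.2 -0.1 0 0;0 0 -25 0 0 0 0;0 0 -25 0 0 0 0;0 0 -25 0 0 0 0;0 0 -20 0 0 0 0;0 0 -10 0 0 0 0;0 0 -5 0 0 0 0;0 0 0 0 0 0 0",
)

```text
time_s: 13.85
tcp_pos: [0.5159, -0.2057, 0.0347]
ee_rot: [[-0.964, -0.265, 0.001], [-0.265, 0.964, -0.001], [-0.001, -0.001, -1.0]]
wrist_force: [1.0, 0.3, -0.3]
gripper_width: 0.0333
```

```bash
python3 - <<'E'
from h import *
st();snap("s14",(170,60,330,240),3.5)
E
```

```text
t 13.85 tcp [ 0.5159 -0.2057  0.0347] ch [-25.5115 -10.7538  34.7012] F [ 1.0301  0.281  -0.343 ] w 0.03325015164633004 q [-0.3792  0.2532 -0.3241  0.992  -0.0005 -0.6473]
[[-0.9643 -0.265   0.0012]
 [-0.265   0.9643 -0.0011]
 [-0.0009 -0.0013 -1.    ]]
```

View pics/s14.png

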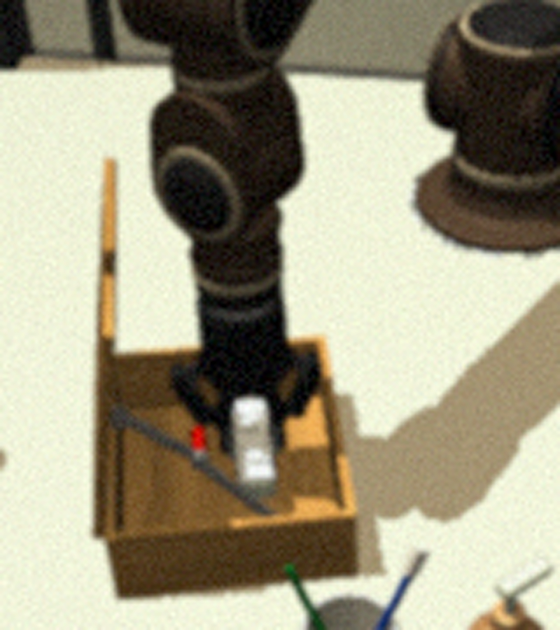

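move_arm(
  commands="0 0 -8 0 0 0 0;0 0 -6 0 0 0 0;0 0 -4 0 0 0 0;0 0 -2 0 0 0 0;0 0 0 0 0 0 0;0 0 0 0 0 0 0",
)

```text
time_s: 14.5
tcp_pos: [0.516, -0.2064, 0.0149]
ee_rot: [[-0.964, -0.264, 0.002], [-0.264, 0.964, -0.001], [-0.001, -0.002, -1.0]]
wrist_force: [0.6, 0.3, -0.9]
gripper_width: 0.034
```

```bash
python3 - <<'E'
from h import *
st()
E
```

```text
t 14.5 tcp [ 0.516  -0.2064  0.0149] ch [-24.8368 -10.873   14.8626] F [ 0.5866  0.269  -0.9085] w 0.03395133753047281 q [-0.3802  0.2689 -0.3508  0.9491 -0.0006 -0.6475]
[[-0.9645 -0.2641  0.0017]
 [-0.2641  0.9645 -0.0013]
 [-0.0012 -0.0017 -1.    ]]
```

move_arm(
  commands="0 0 -1 0 0 0 0;0 0 -1 0 0 0 0;0 0 0 0 0 0 0;0 0 0 0 0 0 0",
)

```text
time_s: 14.9
tcp_pos: [0.5159, -0.2063, 0.0128]
ee_rot: [[-0.964, -0.264, 0.002], [-0.264, 0.964, -0.001], [-0.001, -0.002, -1.0]]
wrist_force: [0.1, 0.2, -1.1]
gripper_width: 0.0332
```

```bash
python3 - <<'E'
from h import *
st()
E
```

```text
t 14.9 tcp [ 0.5159 -0.2063  0.0128] ch [-24.958  -10.9088  12.7866] F [ 0.1471  0.1685 -1.0578] w 0.033190485887471075 q [-0.3801  0.2705 -0.3536  0.9448 -0.0006 -0.6475]
[[-0.9645 -0.2642  0.0016]
 [-0.2642  0.9645 -0.0012]
 [-0.0012 -0.0016 -1.    ]]
```

move_arm(
  commands="0 0 -1 0 0 0 0;0 0 0 0 0 0 0;0 0 0 0 0 0 0",
)

```text
time_s: 15.2
tcp_pos: [0.516, -0.2064, 0.0123]
ee_rot: [[-0.964, -0.264, 0.002], [-0.264, 0.964, -0.001], [-0.002, -0.002, -1.0]]
wrist_force: [-2.5, 0.3, 4.2]
gripper_width: 0.0337
```

```bash
python3 - <<'E'
from h import *
st()
E
```

```text
t 15.2 tcp [ 0.516  -0.2064  0.0123] ch [-24.8573 -10.7881  12.3083] F [-2.4857  0.3362  4.1839] w 0.03365563841557619 q [-0.3801  0.2707 -0.3545  0.9431 -0.0006 -0.6475]
[[-0.9645 -0.2642  0.0021]
 [-0.2642  0.9645 -0.0014]
 [-0.0017 -0.002  -1.    ]]
```

Contact came at z = 12.3 mm, as predicted. I'll release with a small opening and rise.

move_arm(
  commands="0 0 0 0 0 0 0.5;0 0 0 0 0 0 0.58;0 0 0 0 0 0 0.58;0 0 5 0 0 0 0.58;0 0 15 0 0 0 0.58;0 0 30 0 0 0 0.58;0 0 40 0 0 0 0.58;0 0 40 0 0 0 0.58",
)

```text
time_s: 16.0
tcp_pos: [0.5154, -0.2061, 0.1431]
ee_rot: [[-0.964, -0.264, 0.001], [-0.264, 0.964, -0.001], [-0.0, -0.001, -1.0]]
wrist_force: [0.8, -0.7, -0.3]
gripper_width: 0.0496
```

```bash
python3 - <<'E'
from h import *
st();snap("s15",(170,60,330,240),3.5)
E
```

```text
t 16.0 tcp [ 0.5154 -0.2061  0.1431] ch [-25.2421 -11.3047 143.0855] F [ 0.8385 -0.6568 -0.3005] w 0.04957673256970099 q [-0.3801  0.1952 -0.1507  1.2239 -0.0006 -0.6475]
[[-0.9645 -0.2642  0.0007]
 [-0.2642  0.9645 -0.001 ]
 [-0.0005 -0.0011 -1.    ]]
```

View pics/s15.png

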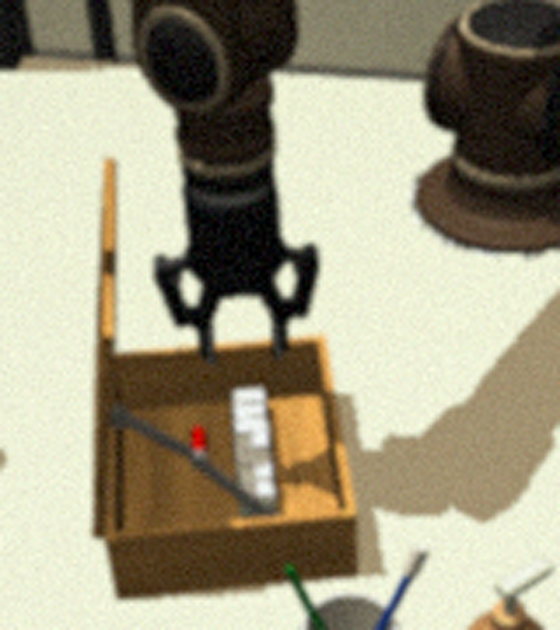

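The organiser lies flat on the chest floor with its lids up, at crop (255,445). The stay is still locked. Before planning the knee push, I'll check the brush clearance and work out the path.

```bash
python3 - <<'E'
from h import *
print("brush ends z.175",ray("top",(268,152),.175),ray("top",(298,151),.175),"cup",ray("top",(282,155),.098), "chestcoords",ch(ray("top",(268,152),.175)),ch(ray("top",(298,151),.175)),ch(ray("top",(282,155),.098)))
print(ray("scene",(291,218),.175),ray("scene",(252,222),.175))
print(ch(ray("top",(243,152),.17)))
tau=38
for k,(x,z) in {"lock":(20,139),"2.94":(25.7,134),"2.6":(35.7,123.7),"2.3":(42.3,115),"2.0":(47.3,107),"1.8":(49.9,102),"1.6":(52,97.5)}.items():
    print(k,x,z)
p,r=delta(W(-150,70,230),Rt(38));print(p,r,np.linalg.norm(r))
p,r=delta(W(-150,70,230),Rt(38,-1));print(p,r,np.linalg.norm(r))
E
```

```text
brush ends z.175 [ 0.7468 -0.0403  0.175 ] [ 0.751  -0.1263  0.175 ] cup [ 0.7568 -0.0817  0.098 ] chestcoords [-124.2223  255.6064  175.    ] [-40.1404 236.9161 175.    ] [-81.6675 254.2782  98.    ]
[ 0.7585 -0.0239  0.175 ] [ 0.7845 -0.1188  0.175 ]
[-193.5648  274.7737  170.    ]
lock 20 139
2.94 25.7 134
2.6 35.7 123.7
2.3 42.3 115
2.0 47.3 107
1.8 49.9 102
1.6 52 97.5
[ 43.2209 142.7114  84.7055] [-27.9515 -49.6621 -83.1883] 100.83608475355948
[ 43.2209 142.7114  84.7055] [-50.0102  28.8957  82.9418] 101.07091406959114
```

move_arm(
  commands="-6 22 20 0 0 0 0;-6 22 20 -1 -2 -3 0;3 10 6 -2 -3.5 -5.9 0;3 10 6 -2 -3.5 -5.9 0;4 8 4 -2 -3.5 -5.9 0;4 8 4 -2 -3.5 -5.9 0;4 8 4 -2 -3.5 -5.9 0;4 8 4 -2 -3.5 -5.9 0",
)

```text
time_s: 16.95
tcp_pos: [0.5252, -0.1101, 0.2091]
ee_rot: [[-0.853, 0.436, 0.287], [0.337, 0.88, -0.335], [-0.399, -0.189, -0.897]]
wrist_force: [0.0, 0.3, 0.4]
gripper_width: 0.0003
```

move_arm(
  commands="5 8 3 -2 -3.5 -5.9 0;5 8 3 -2 -3.5 -5.9 0;5 8 3 -2 -3.5 -5.9 0;5 8 3 -2 -3.5 -5.9 0;5 8 3 -2 -3.5 -5.9 0;5 6 3 -2 -3.5 -5.9 0;4 6 2 -2 -3.5 -5.9 0;0 0 0 0 0 0 0",
)

```text
time_s: 17.75
tcp_pos: [0.5603, -0.0568, 0.2265]
ee_rot: [[-0.235, 0.945, 0.226], [0.598, 0.324, -0.733], [-0.766, -0.038, -0.642]]
wrist_force: [-0.0, -0.1, -1.0]
gripper_width: 0.0003
```

```bash
python3 - <<'E'
from h import *
st();snap("s16",(170,60,330,240),3.5)
p,r=delta(W(-30,78,180),Rt(38));print(p,r,np.linalg.norm(r))
E
```

```text
t 17.75 tcp [ 0.5603 -0.0568  0.2265] ch [-157.4654   71.317   226.5283] F [-0.0227 -0.1304 -0.9781] w 0.0002749266841820031 q [ 0.3131  0.1423 -0.2641  1.1819 -0.874   1.5444]
[[-0.2354  0.9453  0.2256]
 [ 0.5981  0.3239 -0.7331]
 [-0.7661 -0.0377 -0.6416]]
[  40.2112 -120.6061  -47.2823] [-1.2756 -2.6546 -3.7014] 4.730204098466974
```

View pics/s16.png

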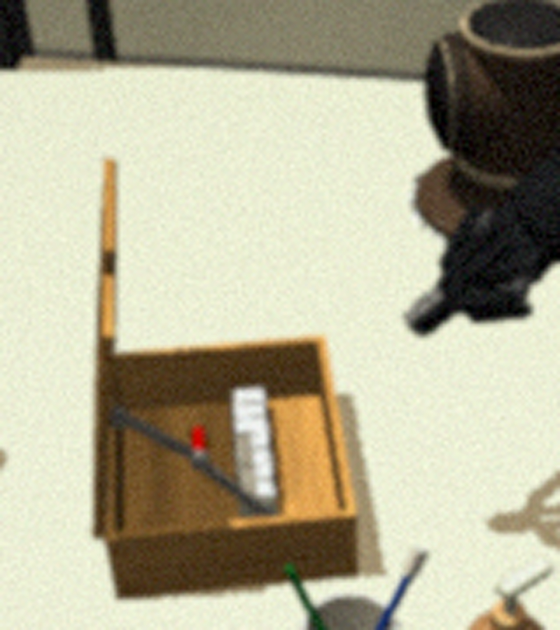

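The tool is in front of the chest. The view shows the organiser flat at crop (255,445), the stay locked and the peg at (198,438). Next I'll approach the peg.

move_arm(
  commands="10 -30 -12 0.65 -0.4 -0.93 0;10 -30 -12 0.65 -0.4 -0.93 0;10 -30 -12 0.65 -0.4 -0.93 0;10 -30 -12 0.65 -0.4 -0.93 0;0 0 0 0 0 0 0",
)

```text
time_s: 18.3
tcp_pos: [0.5985, -0.182, 0.1807]
ee_rot: [[-0.168, 0.966, 0.197], [0.648, 0.258, -0.717], [-0.743, 0.007, -0.669]]
wrist_force: [-0.6, -0.4, -1.0]
gripper_width: 0.0
```

```bash
python3 - <<'E'
from h import *
st();snap("s17",(180,100,310,225),4.5);snap("t17",(270,170,390,290),5,"top")
d=np.array([np.cos(np.radians(42)),-np.sin(np.radians(42))])
for k,(x,z) in {"pre":(10,147),"lock":(20,139),"2.94":(25.7,134),"2.6":(35.7,123.7),"2.3":(42.3,115),"2.0":(47.3,107),"1.8":(49.9,102),"1.6":(52,97.5)}.items():
    q=np.array([x,z])-6.5*d;p,r=delta(W(q[0],78,q[1]),Rt(42));print(k,q,p,r)
E
```

```text
t 18.3 tcp [ 0.5985 -0.182   0.1807] ch [-26.6037  75.1513 180.6564] F [-0.5717 -0.3662 -1.0029] w 1.2251444224406248e-05 q [ 0.0551  0.1386 -0.363   0.839  -0.8133  1.2681]
[[-0.1679  0.966   0.1965]
 [ 0.6476  0.2584 -0.7168]
 [-0.7432  0.0069 -0.669 ]]
pre [  5.1696 151.3493] [ 10.9424 -32.2487 -30.4585] [-0.0949  0.4012  0.1911]
lock [ 15.1696 143.3493] [ 13.5788 -41.8949 -38.4585] [-0.0949  0.4012  0.1911]
2.94 [ 20.8696 138.3493] [ 15.0815 -47.3932 -43.4585] [-0.0949  0.4012  0.1911]
2.6 [ 30.8696 128.0493] [ 17.718  -57.0394 -53.7585] [-0.0949  0.4012  0.1911]
2.3 [ 37.4696 119.3493] [ 19.458  -63.4059 -62.4585] [-0.0949  0.4012  0.1911]
2.0 [ 42.4696 111.3493] [ 20.7762 -68.229  -70.4585] [-0.0949  0.4012  0.1911]
1.8 [ 45.0696 106.3493] [ 21.4617 -70.737  -75.4585] [-0.0949  0.4012  0.1911]
1.6 [ 47.1696 101.8493] [ 22.0153 -72.7627 -79.9585] [-0.0949  0.4012  0.1911]
```

View pics/s17.png

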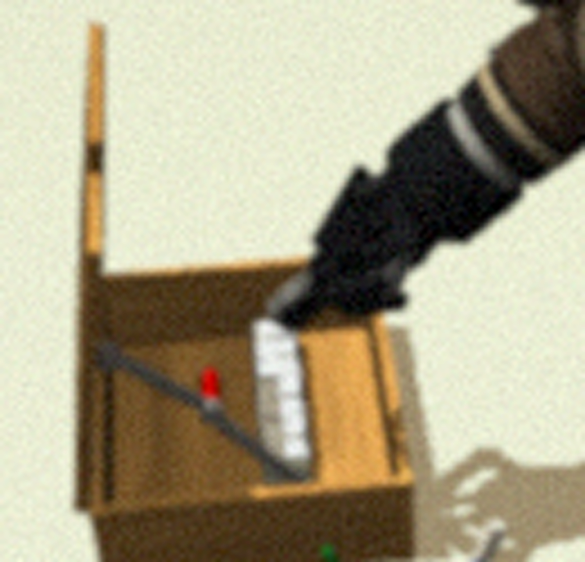

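View pics/t17.png

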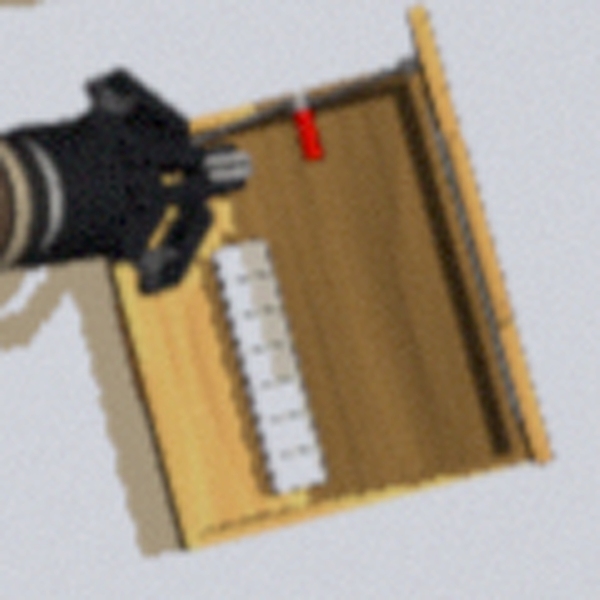

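The top view shows the tip at crop (248,165) and the red peg from (303,108) to (316,158). The push will hit the near half of the peg, so I'll shift about 5 mm in +y as I advance.

move_arm(
  commands="5 -12 -11 0 0.2 0.1 0;5 -12 -11 0 0.2 0.1 0;3.5 -10 -9 0 0 0 0;1 -4 -4 0 0 0 0;1 -3 -3 0 0 0 0;0 0 0 0 0 0 0",
)

```text
time_s: 19.0
tcp_pos: [0.6153, -0.219, 0.1439]
ee_rot: [[-0.177, 0.964, 0.198], [0.646, 0.265, -0.715], [-0.742, 0.001, -0.67]]
wrist_force: [-0.0, -0.3, 0.4]
gripper_width: 0.0002
```

```bash
python3 - <<'E'
from h import *
st();snap("s18",(190,150,270,215),7)
E
```

```text
t 19.0 tcp [ 0.6153 -0.219   0.1439] ch [ 13.4949  81.622  143.9203] F [-0.0378 -0.2921  0.4089] w 0.0002430434940657345 q [-0.0136  0.1761 -0.4098  0.6847 -0.7934  1.1627]
[[-0.1769  0.9642  0.1977]
 [ 0.6463  0.2653 -0.7155]
 [-0.7423  0.0013 -0.6701]]
```

View pics/s18.png

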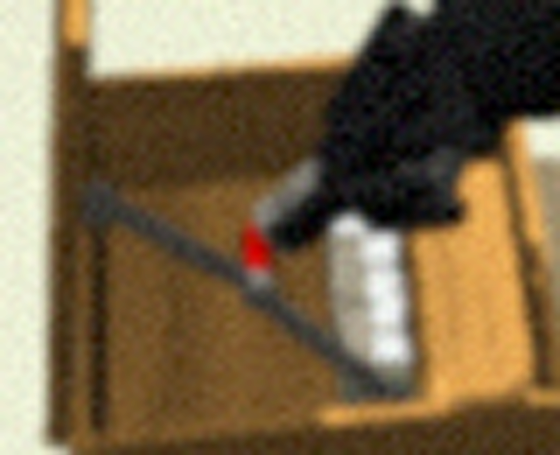

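The tip is touching the peg at crop (258,248). Now I'll push along the knee's arc.

move_arm(
  commands="1 -3.9 -3 0 0 0 0;1 -3.9 -3.5 0 0 0 0;1.3 -4.8 -4.5 0 0 0 0;1.2 -4.3 -5 0 0 0 0;0.9 -3.4 -4.5 0 0 0 0;0.8 -2.9 -4.3 0 0 0 0",
)

```text
time_s: 19.65
tcp_pos: [0.6218, -0.243, 0.1189]
ee_rot: [[-0.176, 0.964, 0.197], [0.646, 0.264, -0.716], [-0.743, 0.002, -0.67]]
wrist_force: [-0.9, 1.2, 3.5]
gripper_width: 0.0001
```

```bash
python3 - <<'E'
from h import *
st();snap("s19",(190,90,310,215),5)
E
```

```text
t 19.65 tcp [ 0.6218 -0.243   0.1189] ch [ 38.3796  81.5594 118.8808] F [-0.9295  1.2253  3.4551] w 5.159321820828778e-05 q [-0.0557  0.2017 -0.4432  0.5857 -0.7809  1.1073]
[[-0.1757  0.9645  0.1974]
 [ 0.6461  0.2642 -0.716 ]
 [-0.7427  0.0018 -0.6696]]
```

View pics/s19.png

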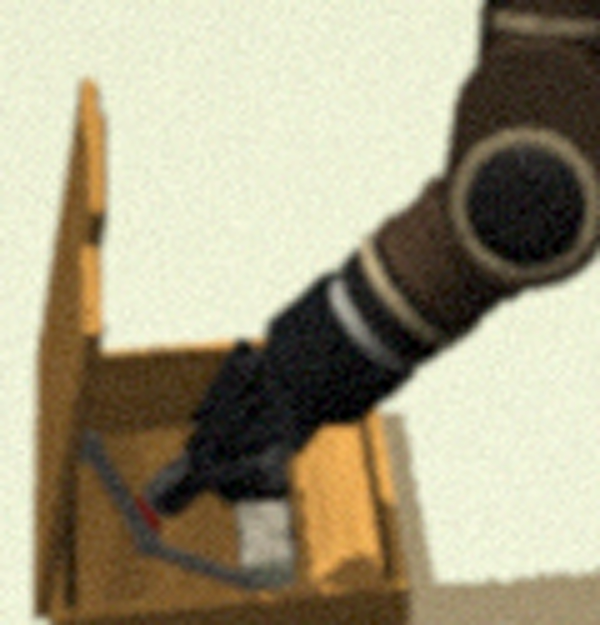

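The knee is breaking, with the stay visibly bent at crop (148,540) and the lid starting down. I'll push a bit further.

move_arm(
  commands="0.8 -2.9 -5 0 0 0 0;0.7 -2.4 -5 0 0 0 0;0.5 -1.9 -5 0 0 0 0;0.4 -1.4 -5 0 0 0 0",
)

```text
time_s: 20.1
tcp_pos: [0.6244, -0.2519, 0.1004]
ee_rot: [[-0.174, 0.965, 0.198], [0.645, 0.264, -0.718], [-0.744, 0.003, -0.668]]
wrist_force: [-3.5, 2.5, 10.4]
gripper_width: -0.0
```

```bash
python3 - <<'E'
from h import *
st();snap("s20",(190,90,310,215),5)
E
```

```text
t 20.1 tcp [ 0.6244 -0.2519  0.1004] ch [ 47.6204  81.7854 100.3762] F [-3.4803  2.5148 10.4471] w -1.0607284420400307e-06 q [-0.0702  0.2216 -0.467   0.5268 -0.7781  1.0878]
[[-0.1742  0.9646  0.198 ]
 [ 0.6446  0.2637 -0.7176]
 [-0.7444  0.0026 -0.6677]]
```

View pics/s20.png

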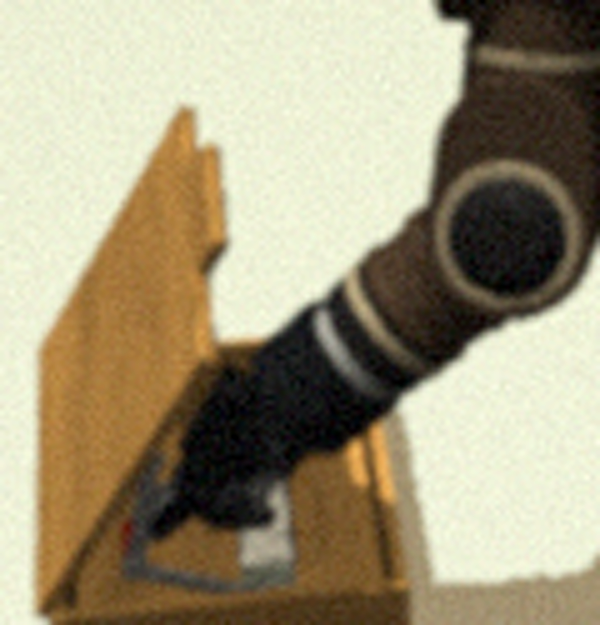

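The lid is coming down at about 60° and the knee is well broken. I'll withdraw straight out the front now.

move_arm(
  commands="-8 29 8 0 0 0 0;-12 43 8 0 0 0 0;-12 43 5 0 0 0 0;-12 43 5 0 0 0 0;-12 43 5 0 0 0 0;-8 30 5 0 0 0 0",
)

```text
time_s: 20.75
tcp_pos: [0.5591, -0.018, 0.1345]
ee_rot: [[-0.178, 0.964, 0.197], [0.646, 0.266, -0.715], [-0.742, 0.0, -0.671]]
wrist_force: [0.7, -0.0, -0.8]
gripper_width: -0.0002
```

```bash
python3 - <<'E'
from h import *
st();snap("s21",(180,90,340,250),3.7)
E
```

```text
t 20.75 tcp [ 0.5591 -0.018   0.1345] ch [-195.263    80.3733  134.5026] F [ 0.748  -0.0156 -0.7768] w -0.00016225180915769712 q [ 0.3685  0.2489 -0.326   1.1054 -0.8303  1.7187]
[[-0.1781  0.9641  0.1971]
 [ 0.6465  0.2657 -0.7152]
 [-0.7418  0.     -0.6706]]
```

View pics/s21.png

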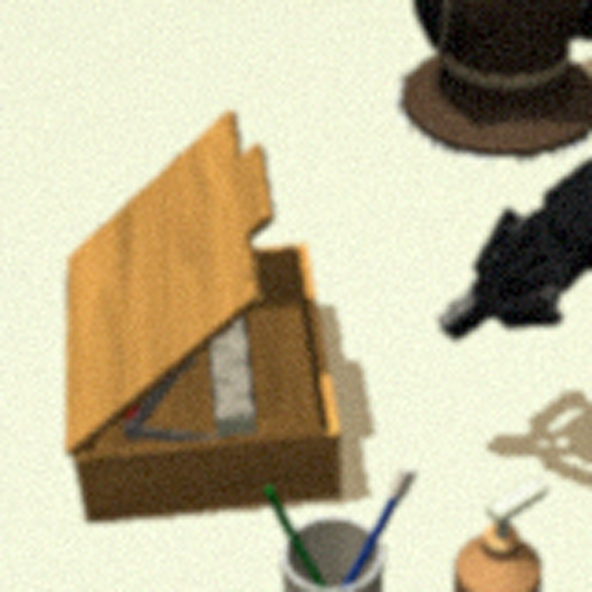

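The gripper is out and the lid is sinking by itself, at about 40°. I'll wait while it closes.

move_arm(
  commands="-5 20 10 0 0 0 0;0 0 0 0 0 0 0;0 0 0 0 0 0 0;0 0 0 0 0 0 0;0 0 0 0 0 0 0;0 0 0 0 0 0 0;0 0 0 0 0 0 0;0 0 0 0 0 0 0",
)

```text
time_s: 21.6
tcp_pos: [0.5549, -0.0005, 0.1449]
ee_rot: [[-0.176, 0.964, 0.197], [0.646, 0.264, -0.716], [-0.742, 0.001, -0.67]]
wrist_force: [0.2, 0.2, -0.5]
gripper_width: -0.0002
```

```bash
python3 - <<'E'
from h import *
st();snap("s22",(180,90,340,250),3.7)
E
```

```text
t 21.6 tcp [ 0.5549 -0.0005  0.1449] ch [-213.2086   81.0177  144.9455] F [ 0.2274  0.2424 -0.5187] w -0.0001671643720276554 q [ 0.4017  0.2566 -0.2934  1.167  -0.8268  1.7701]
[[-0.176   0.9645  0.1969]
 [ 0.6465  0.2641 -0.7158]
 [-0.7424  0.0014 -0.67  ]]
```

move_arm(
  commands="0 0 0 0 0 0 0;0 0 0 0 0 0 0;0 0 0 0 0 0 0;0 0 0 0 0 0 0;0 0 0 0 0 0 0;0 0 0 0 0 0 0;0 0 0 0 0 0 0;0 0 0 0 0 0 0",
)

```text
time_s: 22.45
tcp_pos: [0.555, -0.0001, 0.145]
ee_rot: [[-0.176, 0.964, 0.197], [0.646, 0.265, -0.716], [-0.742, 0.001, -0.67]]
wrist_force: [0.1, -0.3, -0.1]
gripper_width: 0.0
```

move_arm(
  commands="0 0 0 0 0 0 0;0 0 0 0 0 0 0;0 0 0 0 0 0 0;0 0 0 0 0 0 0;0 0 0 0 0 0 0;0 0 0 0 0 0 0;0 0 0 0 0 0 0;0 0 0 0 0 0 0",
)

```text
time_s: 23.25
tcp_pos: [0.555, -0.0001, 0.145]
ee_rot: [[-0.176, 0.964, 0.197], [0.646, 0.265, -0.716], [-0.742, 0.001, -0.67]]
wrist_force: [-0.2, -0.2, -0.3]
gripper_width: -0.0002
```

```bash
python3 - <<'E'
from h import *
st();snap("s23",(180,90,340,250),3.7);cv2.imwrite("pics/s24.png",capture("scene")["image"]);snap("t23",(270,170,390,290),5,"top")
E
```

```text
t 23.25 tcp [ 0.555  -0.0001  0.145 ] ch [-213.5249   81.1782  144.9772] F [-0.1936 -0.1801 -0.3098] w -0.0001550081564644089 q [ 0.4023  0.2567 -0.2931  1.1672 -0.8269  1.7702]
[[-0.1763  0.9644  0.1973]
 [ 0.6463  0.2646 -0.7157]
 [-0.7424  0.0014 -0.6699]]
```

View pics/s22.png

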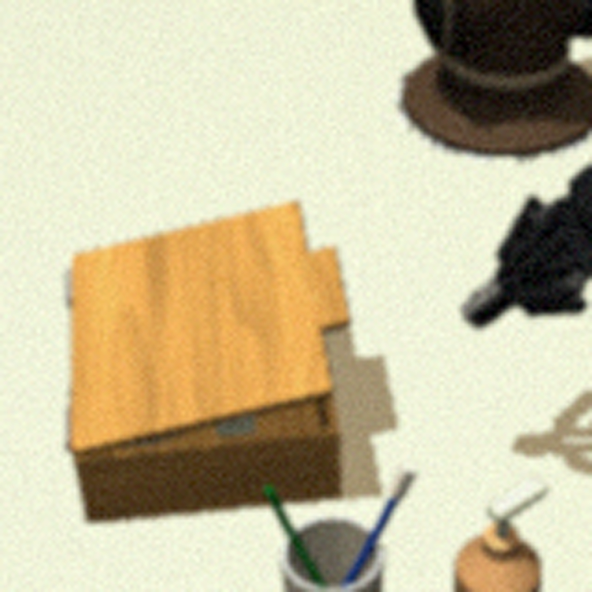

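View pics/s23.png

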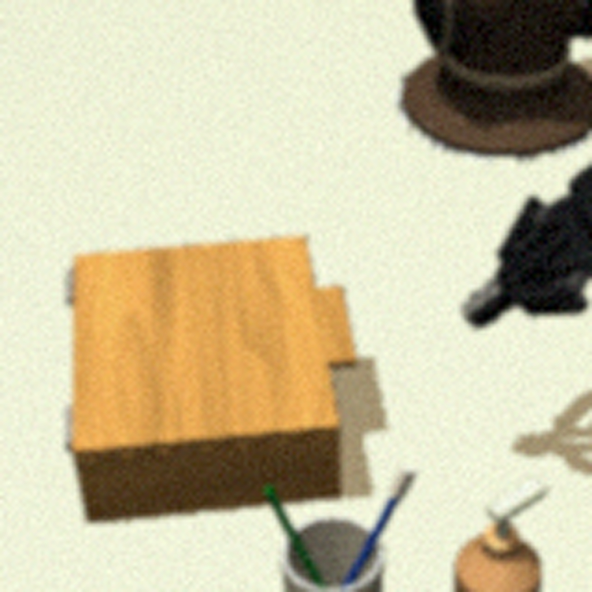

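View pics/t23.png

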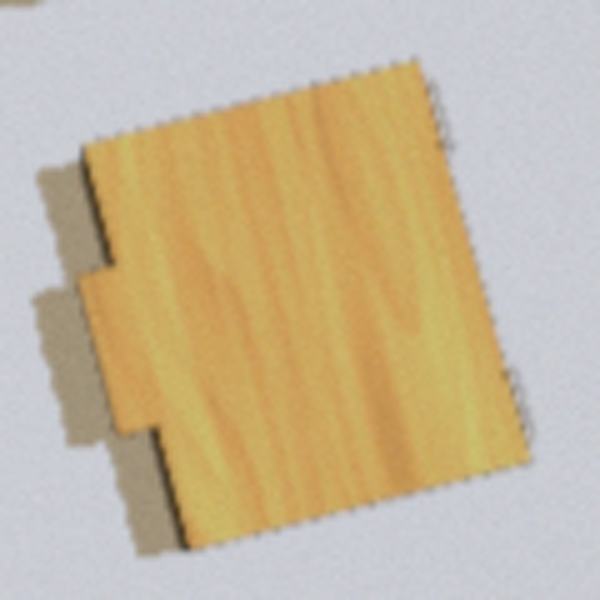

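View pics/s24.png

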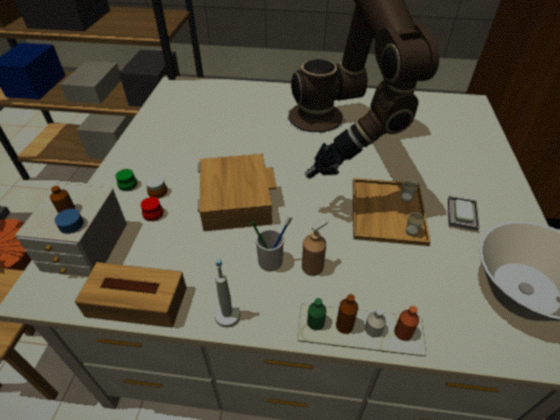

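The lid is fully shut: its corners match the first top view, for example crop (85,145), (418,62) and (530,462). The glasses and toiletries are unmoved and the arm touches nothing, so I'll hand in.

```bash
python3 -c "
from plant import *
print(hand_in())"
```

```text
the job is handed in; nothing more can be done
None
```

The white pill organiser is lying flat, lids up, in the bamboo chest, and the lid is fully shut. I handed the job in at about 23 s of the 64 s allowed.

1. **Lid up:** I raised the lid by its lip until the stay snapped past straight. The first push left the knee just short of locking, so I pushed a little further. The red peg then showed at the predicted locked position, and the lid held with the arm withdrawn.
2. **Organiser in:** I gripped it off the tray and set it on the chest floor. Contact came at the predicted height, with about 4 N read at the wrist.
3. **Lid down:** I pushed the peg in to break the knee and withdrew the arm through the front. The lid then sank shut on its soft-close hinge.

**Last checks:**
- **Lid:** its outline in the top view matches the picture taken before I started.
- **Other items:** the glasses on the tray and the other toiletries stand where they were, by eye in the last wide picture.
- **Arm:** it touches nothing.
- **Forces:** the largest wrist force in the readings I took was about 11 N, at the end of the knee push.

No check failed. I did not measure the lid's closing speed, and the organiser has been out of sight since the lid closed. As the lid came down it was still lying in place.

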